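# Fill the ball carrier and hold it in the ioniser's air stream

### The arm

A 6-joint arm with a two-finger parallel gripper is mounted at the origin on the work surface. World frame = base frame: x ahead of the robot, y to its left, z up, the work surface at z = 0. Lengths are in m, angles in rad, forces in N, time in s.
With the tool pointing down it reaches from about 0.425 to 0.925 m from the base axis. Payload 12.5 kg.
Tool frame: the origin (TCP) lies midway between the tips of the shut fingers; the grasp point (between the pads) lies 19 mm behind it; z points along the fingers, y is the direction in which the jaws open and shut (so a half turn about z gives the same grasp; the last joint's range is limited). The gripper opens to 85 mm and grips with 20 to 120 N. Pads are 22 mm wide; open, the fingers measure 114 mm over their backs; the gripper's body (76 mm by 85 mm) begins 54 mm behind the grasp point. The pads swing forward as they close: fully open they stand 13 mm farther back than shut.
Start: joints at [-1.207, 0.491, 1.559, -0, 1.092, -0.106], TCP at [0.283, -0.557, 0.2] pointing down, gripper open.
Joint ranges: [-3.1, 3.1], [-0.84, 2.19], [0.05, 2.79], [-1.13, 4.28], [0.06, 2.93], [-2.69, 2.69]. Speed limits (rad/s): [2.22, 2.22, 2.79, 3.14, 3.14, 3.14].

### API

Orientations are given as a unit quaternion [w, x, y, z].
In Python, from bench import sense, vision, workorder gives the robot as it stands. The module is installed in compiled form; this text tells all that it offers.
- The arm moves only by the shell command python3 -m crank 'ROWS'. ROWS is JSON, a list of rows, each an object of numbers: "tx", "ty", "tz": the shift along the tool's x, y, z in cm; "roll": the turn about the tool's z in degrees; "hand": the closure, from 0 (fully open) to 1 (shut). In form: [{"tx": .., "ty": .., "tz": .., "roll": .., "hand": ..}, ...]. A call has exactly 8 rows; each row shifts and turns the commanded pose from where the row before left it, along the tool's axes as they then stand; what a row does not reach is not made up. A row lasts 1/10 s, in which the tool goes at most 50 mm and 8.59 degrees, less where a joint would pass 70% of its speed; a pose out of reach is approached as far as the arm can. A call is refused whole if a number of a shift passes 5 or a number of a turn 8.59, either way. A call with a gripper value outside its range is refused whole. The fingers move at their own pace and stop on an object; the grip force is fixed at half the most. Time passes only in rows, so rows that do not move let the fingers close, or fill a call up. It gives the time, the measured TCP pose, the force and the opening at its end, in the units of the state.
- sense(): the state, without advancing time (a new reading comes with each control period).
- vision.grab_frame(name): name is "scene" or "side" or "wrist"; returns the picture (400x640x3 uint8, red, green, blue); there is no depth.
- vision.camera_params(name): a dict with "fov_y" (degrees; the focal length in pixels is half the picture's height over the tangent of half this angle, whatever the lens; pixels are square), "cx", "cy" (the principal point, pixels), "k1" (the pictures are not rectified: a ray, as slopes to the right and down, at radius r is drawn at 1 + k1 r^2 times it, then the intrinsics apply), "R" (3x3) and "t" (3): a world point X has camera coordinates R X + t. Camera axes: x right, y down, z forward; pixel columns grow to the right and rows downward; lengths in m; the calibration is good to about 2 mm. A picture is of the moment at which its call begins: read the wrist's pose just before it. camera_params takes no time and is no camera call; for the wrist camera it gives the pose at the moment of the call.
- workorder.sign_off(): hands the job in, once; it reports no verdict.
The state is a dict: "time": time; "joint_pos": joint angles; "joint_vel": joint speeds; "joint_torque": joint torques, N m; "tool_pos": TCP position; "tool_rot": TCP orientation; "contact_force": force on the tool from outside, world axes, zero at the start; "ft_torque": the same for the moment, N m; "grip_width": finger opening in m.
Only numpy, scipy, OpenCV 4.12 (cv2) and the standard library are available. Lean on these libraries where they do the work, as an engineer would, in place of code of your own. Each camera call takes 0.05 s, during which the arm holds its last target. There are 200 camera calls.

### The job

Take the two 30 mm steel balls from the aluminium stand and put one into each empty pocket of the white carrier where it stands on the bench; leave the small ball in the stand and everything else on the bench alone. Then lift the full carrier by its handle, keep it level so that no ball rolls out of its pocket, and bring it to the ionising blower without touching the blower. Finish while holding the carrier still and level in the air stream to take off the static before weighing: straight in front of the grille, the carrier's plate at the height of the grille's centre and the plate's middle about 17 cm away from it.

Things in the scene. Friction and masses are not known exactly. Their poses are not given: they have to be found in the camera images.
- carrier: white plastic ball carrier, loose, 0.28 kg empty: plate 140 (x) by 130 (y) by 16 mm with four shallow round pockets, 22 mm across and 4 mm deep, near its corners, and one upright handle in the middle. Two pockets across a diagonal hold balls from the start, the other two are empty. Origin: centre of the underside; z up; any yaw
- handle (a point): middle of the grip bar of the carrier's handle; axes as the carrier's. The bar is 72 mm long (x), 12 mm thick (y), 26 mm tall, from 28 to 54 mm above the plate's top face, on a post under each end; this point is 57 mm above the carrier's underside. Beside its middle, 50 mm along x is free between the balls for the fingers
- deck (a point): centre of the top face of the carrier's plate, 16 mm above its underside
- well0 (a point): pocket 0 of the carrier, at x 40, y 36 mm in the carrier's frame: the point where the centre of a seated 30 mm ball lies, on the pocket's axis, 11 mm above the plate's top face
- well1 (a point): pocket 1 of the carrier, at x 40, y -36 mm in the carrier's frame: the point where the centre of a seated 30 mm ball lies, on the pocket's axis, 11 mm above the plate's top face
- well2 (a point): pocket 2 of the carrier, at x -40, y 36 mm in the carrier's frame: the point where the centre of a seated 30 mm ball lies, on the pocket's axis, 11 mm above the plate's top face
- well3 (a point): pocket 3 of the carrier, at x -40, y -36 mm in the carrier's frame: the point where the centre of a seated 30 mm ball lies, on the pocket's axis, 11 mm above the plate's top face
- ball0_center (a point): centre of a plain steel grinding ball, 30 mm diameter, 0.11 kg; seated in one carrier pocket from the start. The four 30 mm balls are alike. Its axes mean nothing
- ball1_center (a point): centre of a plain steel grinding ball, 30 mm diameter, 0.11 kg; seated in the carrier pocket across the diagonal from the start. The four 30 mm balls are alike. Its axes mean nothing
- ball2_center (a point): centre of a plain steel grinding ball, 30 mm diameter, 0.11 kg; in one pocket of the stand at the start, to be loaded. The four 30 mm balls are alike. Its axes mean nothing
- ball3_center (a point): centre of a plain steel grinding ball, 30 mm diameter, 0.11 kg; in another pocket of the stand at the start, to be loaded. The four 30 mm balls are alike. Its axes mean nothing
- small_ball_center (a point): centre of a 20 mm steel ball, 33 g, in the remaining pocket of the stand; too small for this job, it stays there
- stand: aluminium ball stand, fixed: a bar 190 mm (its x) by 56 mm (its y) by 16 mm high with three pockets in a row along x (62 mm apart, 22 mm across, 4 mm deep); which ball lies in which varies. A seated 30 mm ball's centre is 11 mm above the top face. Origin: centre of the underside
- blower: benchtop ionising blower, fixed, on the left side (+y) facing across the bench: white housing 84 mm deep (its x), 150 mm wide, from 35 to 225 mm above the bench, in a grey U bracket with a 120 x 170 mm foot; round grille of 116 mm on its front. It blows along its own -x. Origin: bench level under the housing's middle
- outlet (a point): centre of the blower's grille, on the front face, 130 mm above the bench; axes as the blower's: the air leaves along -x, z is up
- tube_block: bystander: white block 110 x 75 x 45 mm with dark tube holes, on a cold plate on the right; origin at its underside
- dish: bystander: clear closed petri dish, 92 mm across, 15 mm high; origin at its underside
- pad: bystander: black flat pad 120 x 85 x 17 mm; origin at its underside
- spatula: bystander: thin steel weighing spatula, 190 x 14 x 4 mm, lying between the two working places along its x axis; origin in its middle, underside
- jar: bystander: amber jar with white cap, 60 mm across, 75 mm high; origin at its underside
- bottle: bystander: clear bottle with cap, 70 mm across, 150 mm high; origin at its underside
- pen: bystander: marker pen, 120 mm long, 16 mm thick; origin in its middle, underside
There are look-alikes about, which are no part of the job. What is shaped like the carrier but green is not meant. There is more than one size of the blower; the job needs the larger.

How it is judged:
By the outcome, as a careful person would: the job done as asked, in the order asked, and still so for the second after the job is handed in, while the arm keeps its last pose, push and grip.
It also fails if it takes over 66 s, if anything falls off the work surface, if the arm or the gripper's body presses on something with over 40 N, if the wrist force passes 120 N, or if a joint passes its speed limit or range.

## Working session

There is one attempt and no reset: what is moved stays moved. The work goes in short steps, Python scripts to look and compute and a shell command to move; the robot and the scene stay as the last step left them, time stands still between calls to the robot, and variables do not carry over. Pictures are saved under pics/ and viewed, about 8 in all and at most 12, crops included, and the job is handed in when it is done.

```bash
mkdir -p pics
cat > h.py <<'E'
import numpy as np, cv2
from bench import sense, vision, workorder
def grab(n,f=None):
    P=vision.camera_params(n); I=vision.grab_frame(n)
    if f: cv2.imwrite('pics/'+f,I[:,:,::-1])
    return I,P
def ray(P,u,v):
    f=200/np.tan(np.radians(P['fov_y'])/2)
    d=np.array([(u-P['cx'])/f,(v-P['cy'])/f]); s=d.copy()
    for _ in range(30): s=d/(1+P['k1']*(s@s))
    R=np.array(P['R']);t=np.array(P['t'])
    w=R.T@np.array([s[0],s[1],1]); return -R.T@t, w/np.linalg.norm(w)
def onz(P,u,v,z):
    o,d=ray(P,u,v); return o+d*(z-o[2])/d[2]
def tri(*a):  # (P,u,v)...
    A=np.zeros((3,3));b=np.zeros(3);L=[]
    for P,u,v in a:
        o,d=ray(P,u,v);M=np.eye(3)-np.outer(d,d);A+=M;b+=M@o;L.append((o,M))
    x=np.linalg.solve(A,b); return x,[float(np.linalg.norm(M@(x-o))) for o,M in L]
def proj(P,X):
    f=200/np.tan(np.radians(P['fov_y'])/2)
    c=np.array(P['R'])@X+np.array(P['t']); s=c[:2]/c[2]; s=s*(1+P['k1']*(s@s)); return s*f+[P['cx'],P['cy']]
E
python3 - <<'E'
from h import *
np.set_printoptions(precision=4,suppress=True)
for n in('scene','side','wrist'):
    I,P=grab(n,n+'0.png'); print(n,P['fov_y'],P['k1'],-np.array(P['R']).T@np.array(P['t']),np.array(P['R'])[2])
s=sense();print({k:np.round(s[k],3) for k in s})
E
```

```text
scene 43.55732729268972 -0.0953963877537343 [1.3967 0.3521 1.4163] [-0.5433 -0.2111 -0.8126]
side 42.70646265592206 -0.07972728306078626 [-0.397  -0.9034  1.1015] [ 0.5508  0.5601 -0.6188]
wrist 60.68270551304092 -0.037050898256802654 [ 0.3523 -0.5214  0.3737] [-0.2757 -0.138  -0.9513]
{'time': np.float64(0.15), 'joint_pos': array([-1.207,  0.491,  1.559, -0.   ,  1.092, -0.106]), 'joint_vel': array([-0.001, -0.002, -0.   ,  0.001,  0.001, -0.   ]), 'joint_torque': array([  0.   , -61.871, -26.169,  -0.   ,   0.003,  -0.   ]), 'tool_pos': array([ 0.283, -0.557,  0.2  ]), 'tool_rot': array([-0.   ,  0.973,  0.233, -0.   ]), 'contact_force': array([ 0.05 , -0.415, -0.029]), 'ft_torque': array([-0.005,  0.043,  0.   ]), 'grip_width': np.float64(0.085)}
```

View pics/scene0.png

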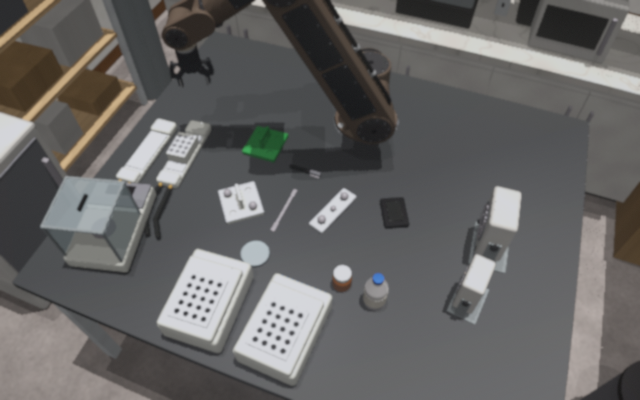

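View pics/side0.png

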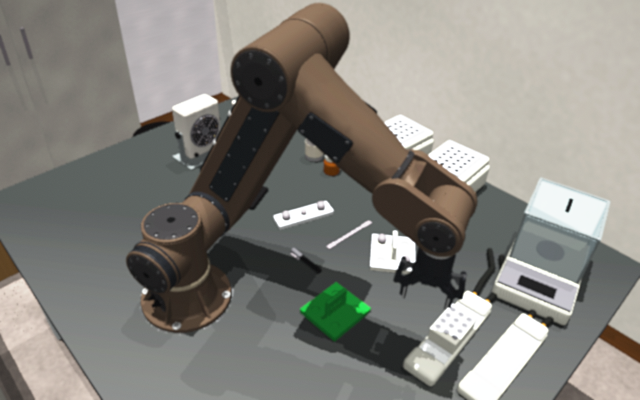

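Scene: the white carrier is at (240,201), with the green look-alike at (265,142). The stand is at (333,210). The larger blower is at (500,222) and the smaller at (475,285). In the side view the carrier is at (392,250), partly hidden by the wrist, the stand at (304,214) and the large blower at (198,128). I'll check the choice in a close crop.

Run:
```python
import cv2,numpy as np
s=cv2.imread('pics/scene0.png');d=cv2.imread('pics/side0.png')
a=cv2.resize(s[175:240,210:370],(800,325),interpolation=2)
b=cv2.resize(d[195:265,265:415],(500,233),interpolation=2)
c=cv2.resize(s[180:325,440:540],(160,232),interpolation=2);e=cv2.resize(d[85:175,160:230],(140,233)[:2],interpolation=2)
m=np.zeros((560,800,3),np.uint8);m[:325]=a;m[327:560,:500]=b;m[327:559,500:660]=c;m[327:560,660:]=e
cv2.imwrite('pics/crop1.png',m)
```

```text
(no output)
```

View pics/crop1.png

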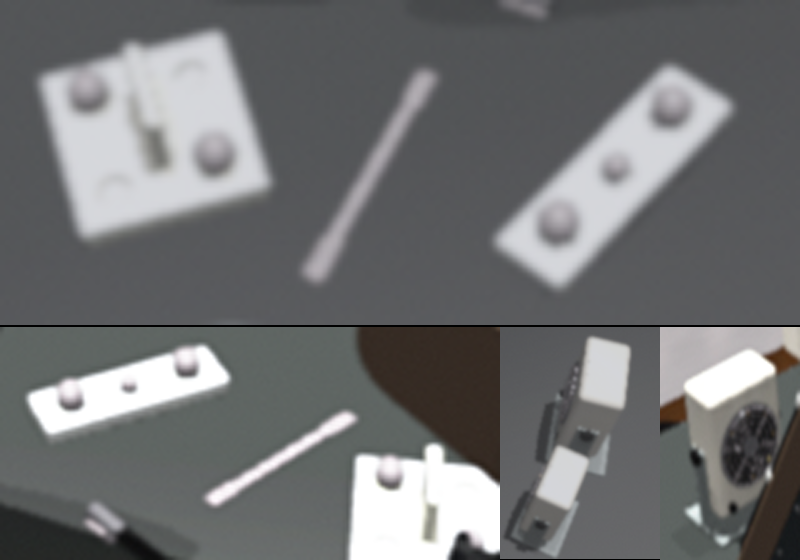

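Crop: the white carrier has balls at scene (228,193) and (253,206), and empty pockets at about (248,190) and (233,213). The stand has 30 mm balls at (344,196) and (322,219), with the small ball in the middle at (333,209). The larger blower's grille is at side (205,131).

Could be mistaken for what I want: the green carrier (265,142), the small blower (475,285), the small ball (333,209) and the tube block (183,147). I choose the white carrier, the two outer stand balls and the larger blower.

Run:
```python
from h import *
np.set_printoptions(precision=4,suppress=True)
S=vision.camera_params('scene');D=vision.camera_params('side');W=vision.camera_params('wrist')
for a,b in (((344.4,196.2),(286,214.8)),((321.6,219.4),(320.8,205.2)),((333,208.5),(303.7,211.5))):
    print('stand ball',tri((S,*a),(D,*b)),onz(S,*a,.027))
for p in ((227.6,193),(252.8,205.6)): print('carrier ball',onz(S,*p,.027))
for p in ((248,190),(233,213)): print('pocket',onz(S,*p,.016))
print('grille',onz(D,205,130.6,.13))
I=cv2.imread('pics/scene0.png');g=cv2.cvtColor(I,cv2.COLOR_BGR2HSV)
m=((g[:,:,2]>150)&(g[:,:,1]<40)).astype(np.uint8)
for c in cv2.findContours(m,0,2)[0]:
    (x,y),_,_=cv2.minAreaRect(c);A=cv2.contourArea(c)
    if A>150 and 210<x<540 and 150<y<330:
        q=cv2.approxPolyDP(c,6,True)[:,0]
        z=.225 if x>440 else .016
        print(A,q.tolist());print(np.array([onz(S,u,v,z)[:2] for u,v in q]))
s=sense();R=np.array(W['R']);o=-R.T@np.array(W['t']);print('cam rot rows',R, onz(W,320,200,0))
for n,p in(('pad',(395,212)),('jar',(342,277)),('bottle',(376,290)),('dish',(255,253)),('spat1',(295,191)),('spat2',(274,229)),('pen',(306,171))):print(n,onz(S,*p,.01))
```

```text
stand ball (array([0.4106, 0.0514, 0.0302]), [0.0018981881844823598, 0.001898188184482458]) [0.4069 0.052  0.027 ]
stand ball (array([0.5278, 0.0116, 0.0297]), [0.0018189107733060852, 0.0018189107733060069]) [0.5248 0.0123 0.027 ]
stand ball (array([0.4689, 0.0307, 0.024 ]), [0.0018914594846068558, 0.001891459484606742]) [0.4695 0.0328 0.027 ]
carrier ball [ 0.5354 -0.3345  0.027 ]
carrier ball [ 0.5537 -0.2284  0.027 ]
pocket [ 0.4915 -0.2779  0.016 ]
pocket [ 0.5989 -0.2835  0.016 ]
grille [0.4248 0.5111 0.13  ]
5800.0 [[276, 273], [233, 350], [292, 378], [331, 296]]
[[ 0.7581 -0.0531]
 [ 1.0314 -0.0693]
 [ 1.0453  0.1205]
 [ 0.7717  0.136 ]]
215.5 [[338, 265], [334, 276], [348, 279], [350, 269]]
[[0.6629 0.1199]
 [0.7041 0.1213]
 [0.6988 0.1658]
 [0.6632 0.1603]]
970.0 [[506, 251], [497, 264], [477, 254], [463, 285], [484, 294], [472, 322], [492, 271], [504, 271]]
[[0.5702 0.5779]
 [0.6201 0.5607]
 [0.6078 0.5027]
 [0.7148 0.4853]
 [0.7218 0.5431]
 [0.8099 0.5285]
 [0.6464 0.5514]
 [0.6352 0.5825]]
5714.0 [[267, 246], [247, 243], [242, 261], [196, 249], [157, 323], [215, 344]]
[[ 0.6777 -0.1202]
 [ 0.6903 -0.1865]
 [ 0.757  -0.1725]
 [ 0.7701 -0.3335]
 [ 1.0398 -0.3199]
 [ 1.0342 -0.1264]]
770.5 [[355, 195], [343, 188], [309, 223], [324, 230]]
[[ 0.3812  0.0826]
 [ 0.3667  0.0332]
 [ 0.5462 -0.0249]
 [ 0.5548  0.0321]]
1056.5 [[497, 186], [490, 223], [516, 230], [520, 192]]
[[0.3496 0.5172]
 [0.4924 0.5194]
 [0.4903 0.5947]
 [0.3477 0.5874]]
1231.0 [[253, 181], [218, 191], [226, 221], [263, 211]]
[[ 0.4487 -0.2787]
 [ 0.5325 -0.3761]
 [ 0.6368 -0.291 ]
 [ 0.5554 -0.1904]]
cam rot rows [[ 0.4531 -0.8915 -0.0018]
 [-0.8478 -0.4315  0.3084]
 [-0.2757 -0.1382 -0.9513]] [ 0.2432 -0.5815  0.    ]
pad [0.3981 0.233  0.01  ]
jar [0.6957 0.1451 0.01  ]
bottle [0.7016 0.2585 0.01  ]
dish [ 0.7125 -0.148   0.01  ]
spat1 [ 0.4338 -0.1225  0.01  ]
spat2 [ 0.6059 -0.1275  0.01  ]
pen [ 0.3355 -0.1199  0.01  ]
```

```bash
cat > to.py <<'E'
import sys
from h import *
def psi():
    w,x,y,z=sense()['tool_rot']; return np.degrees(2*np.arctan2(y,x)), sense()
def plan(X,Y,Z,p):
    c,s=psi(); d=np.array([X,Y,Z])-s['tool_pos']; d*=100
    roll=(c-p+180)%360-180
    out=[]
    for a in (c,p):
        a=np.radians(a); out.append((d[0]*np.cos(a)+d[1]*np.sin(a), d[0]*np.sin(a)-d[1]*np.cos(a)))
    print('t %.2f pos %s psi %.2f F %s w %.4f j6 %.2f'%(s['time'],np.round(s['tool_pos'],4),c,np.round(s['contact_force'],1),s['grip_width'],s['joint_pos'][5]))
    print('tz %.2f cm roll %.2f | before roll tx %.2f ty %.2f | after roll tx %.2f ty %.2f'%(-d[2],roll,*out[0],*out[1]))
if __name__=='__main__': plan(*map(float,sys.argv[1:5]))
E
python3 -m crank '[{"tx":3.3,"ty":-2.6,"tz":-0.4},{"tx":3.3,"ty":-2.6,"tz":-0.4},{"tx":3.3,"ty":-2.6,"tz":-0.4},{"tx":3.3,"ty":-2.6,"tz":-0.4},{"tx":3.3,"ty":-2.6,"tz":-0.4},{"tx":3.3,"ty":-2.6,"tz":-0.4},{"tx":3.3,"ty":-2.6,"tz":-0.4},{"tx":3.3,"ty":-2.6,"tz":-0.4}]'
python3 -m crank '[{"tx":3.3,"ty":-2.6},{"tx":3.3,"ty":-2.6},{"tx":3.3,"ty":-2.6},{"tx":3.3,"ty":-2.6},{"roll":8.5},{"roll":8.5},{"roll":8.5},{"roll":8.5}]'
python3 to.py 0.5 -0.1 0.25 -18.7
```

```text
t 0.15 pos [ 0.2829 -0.5571  0.1997] psi 26.92 F [ 0.  -0.4 -0. ] w 0.0854 j6 -0.11
tz -5.03 cm roll 45.62 | before roll tx 40.05 ty -30.93 | after roll tx 5.91 ty -50.26validation failed for argument at $[0]...
validation failed for argument at $[0]...
```

The call was refused, probably because every row needs all five keys.

```bash
python3 -m crank '[{"tx":3.3,"ty":-2.6,"tz":-0.4,"roll":0,"hand":0},{"tx":3.3,"ty":-2.6,"tz":-0.4,"roll":0,"hand":0},{"tx":3.3,"ty":-2.6,"tz":-0.4,"roll":0,"hand":0},{"tx":3.3,"ty":-2.6,"tz":-0.4,"roll":0,"hand":0},{"tx":3.3,"ty":-2.6,"tz":-0.4,"roll":0,"hand":0},{"tx":3.3,"ty":-2.6,"tz":-0.4,"roll":0,"hand":0},{"tx":3.3,"ty":-2.6,"tz":-0.4,"roll":0,"hand":0},{"tx":3.3,"ty":-2.6,"tz":-0.4,"roll":0,"hand":0}]' &&
python3 -m crank '[{"tx":3.3,"ty":-2.6,"tz":-0.4,"roll":0,"hand":0},{"tx":3.3,"ty":-2.6,"tz":-0.4,"roll":0,"hand":0},{"tx":3.3,"ty":-2.6,"tz":-0.4,"roll":0,"hand":0},{"tx":3.3,"ty":-2.6,"tz":-0.4,"roll":0,"hand":0},{"tx":0,"ty":0,"tz":0,"roll":8.5,"hand":0},{"tx":0,"ty":0,"tz":0,"roll":8.5,"hand":0},{"tx":0,"ty":0,"tz":0,"roll":8.5,"hand":0},{"tx":0,"ty":0,"tz":0,"roll":8.5,"hand":0}]'
python3 to.py 0.5 -0.1 0.25 -18.7
```

```text
time: 0.95
tool_pos: [0.4246, -0.2507, 0.2322]
tool_rot: [0.0, 0.973, 0.233, -0.0]
contact_force: [1.0, -0.8, -0.0]
grip_width: 0.0855
time: 1.75
tool_pos: [0.4947, -0.0996, 0.2479]
tool_rot: [0.0, 0.998, -0.065, -0.0]
contact_force: [0.8, 0.1, 0.1]
grip_width: 0.0855
t 1.75 pos [ 0.4947 -0.0996  0.2479] psi -7.41 F [0.8 0.1 0.1] w 0.0855 j6 1.37
tz -0.21 cm roll 11.29 | before roll tx 0.53 ty -0.03 | after roll tx 0.51 ty -0.13
```

Run:
```python
from h import *
import pickle
W=[]
I,P=grab('wrist','w1.png');pickle.dump(P,open('w1.pkl','wb'))
S=vision.camera_params('scene')
for X in((.4106,.0514,.027),(.5278,.0116,.027),(.5354,-.3345,.027),(.5537,-.2284,.027),(.4915,-.2779,.016),(.5989,-.2835,.016)):print(proj(P,np.array(X)).round(1))
```

```text
[206.4 236.5]
[217.1 140.6]
[518.4  95. ]
[424.2  89.8]
[464.6 138.4]
[469.2  41.2]
```

View pics/w1.png

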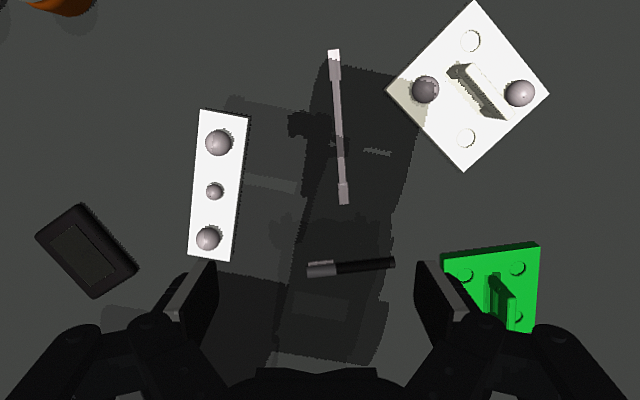

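The view fits the estimates. Stand balls are at (207,238) and (218,142), the small one at (214,191). Carrier balls are at (425,90) and (519,93), with empty pockets at (470,41) and (465,138). The carrier's x (handle) runs through (478,92). I'll take a second wrist place and triangulate.

```bash
python3 -m crank '[{"tx":1.45,"ty":2.35,"tz":0,"roll":0,"hand":0},{"tx":1.45,"ty":2.35,"tz":0,"roll":0,"hand":0},{"tx":1.45,"ty":2.35,"tz":0,"roll":0,"hand":0},{"tx":1.45,"ty":2.35,"tz":0,"roll":0,"hand":0},{"tx":0,"ty":0,"tz":0,"roll":5.6,"hand":0},{"tx":0,"ty":0,"tz":0,"roll":5.6,"hand":0},{"tx":0,"ty":0,"tz":0,"roll":0,"hand":0},{"tx":0,"ty":0,"tz":0,"roll":0,"hand":0}]'
cat > meas.py <<'E'
from h import *
def circ(I,u,v,r,band=1.45):
    # fit circle to edge: HoughCircles around (u,v)
    h=int(r*2);x0,y0=int(round(u))-h,int(round(v))-h
    g=cv2.cvtColor(I,cv2.COLOR_RGB2GRAY); g=cv2.copyMakeBorder(g,h,h,h,h,cv2.BORDER_REPLICATE)[y0+h:y0+3*h+1,x0+h:x0+3*h+1]
    g=cv2.resize(g,None,fx=4,fy=4,interpolation=cv2.INTER_CUBIC)
    c=cv2.HoughCircles(g,cv2.HOUGH_GRADIENT_ALT if False else cv2.HOUGH_GRADIENT,1,200,param1=80,param2=8,minRadius=int(r*4*.8),maxRadius=int(r*4*1.25))
    if c is None: return None
    x,y,R=c[0,0]; return (x+.5)/4-.5+x0,(y+.5)/4-.5+y0,R/4
E
python3 - <<'E'
from meas import *
import pickle
np.set_printoptions(precision=4,suppress=True)
I2,P2=grab('wrist','w2.png');pickle.dump(P2,open('w2.pkl','wb'))
I1=cv2.imread('pics/w1.png')[:,:,::-1].copy();P1=pickle.load(open('w1.pkl','rb'))
for n,u,v,r,z in(('A',207,238,13,.027),('s',214,191,9,.022),('B',218,142,13,.027),('c1',425,90,14,.027),('c2',519,93,14,.027),('p1',470,41,9.5,.016),('p2',465,138,9.5,.016)):
    a=circ(I1,u,v,r); q=proj(P2,onz(P1,a[0],a[1],z)); b=circ(I2,*q,r)
    print(n,np.array(a),q,np.array(b) if b else b, tri((P1,*a[:2]),(P2,*b[:2])) if b else '', onz(P1,*a[:2],z),onz(P2,*b[:2],z) if b else '')
E
python3 to.py 0.5278 0.0116 0.1 -18.7
```

```text
time: 2.6
tool_pos: [0.5407, -0.2002, 0.248]
tool_rot: [-0.0, 0.988, -0.157, -0.0]
contact_force: [0.2, -0.1, -0.4]
grip_width: 0.085
A [207.75 238.5   12.05] [171.7388 303.8221] [174.25  305.25   15.825] (array([0.4037, 0.0519, 0.022 ]), [0.001841106809844752, 0.0018411068098447864]) [0.4076 0.0504 0.027 ] [0.4045 0.0481 0.027 ]
s [214.   190.75   9.1 ] [167.2667 261.0069] [168.5  260.75   8.05] (array([0.4657, 0.0319, 0.0166]), [0.00037922442224292926, 0.0003792244222429446]) [0.4674 0.0301 0.022 ] [0.4673 0.0284 0.022 ]
B [218.   142.75  13.05] [159.2099 219.635 ] [158.75  218.75   12.775] (array([0.5256, 0.0116, 0.0257]), [0.0005963631943936605, 0.0005963631943938381]) [0.5252 0.011  0.027 ] [0.5265 0.0111 0.027 ]
c1 [424.25   89.75   13.125] [335.5546 138.1811] [335.5   137.75   13.375] (array([ 0.5539, -0.2287,  0.0262]), [0.00021449466517444658, 0.00021449466517441058]) [ 0.5537 -0.2285  0.027 ] [ 0.5542 -0.2286  0.027 ]
c2 [518.     91.5    15.125] [427.5436 121.8596] [429.75  123.75   12.225] (array([ 0.5377, -0.3355,  0.0256]), [0.0016242842575312072, 0.0016242842575313694]) [ 0.5393 -0.3339  0.027 ] [ 0.5364 -0.3358  0.027 ]
p1 [469.75   40.75   10.225] [370.1719  83.3204] [371.    82.25  10.2 ] (array([ 0.5998, -0.2861,  0.0112]), [0.00018159602558687486, 0.0001815960255868573]) [ 0.5993 -0.2841  0.016 ] [ 0.6001 -0.2853  0.016 ]
p2 [463.25  136.25   10.225] [386.6774 171.2033] [390.   171.75   9.15] (array([ 0.4912, -0.2806,  0.0073]), [0.001500793511207871, 0.001500793511207815]) [ 0.4943 -0.2763  0.016 ] [ 0.4924 -0.28    0.016 ]
t 2.65 pos [ 0.5407 -0.2001  0.2481] psi -18.05 F [ 0.3 -0.6  0.1] w 0.0852 j6 1.42
tz 14.81 cm roll 0.65 | before roll tx -7.79 ty -19.73 | after roll tx -8.01 ty -19.64
```

View pics/w2.png

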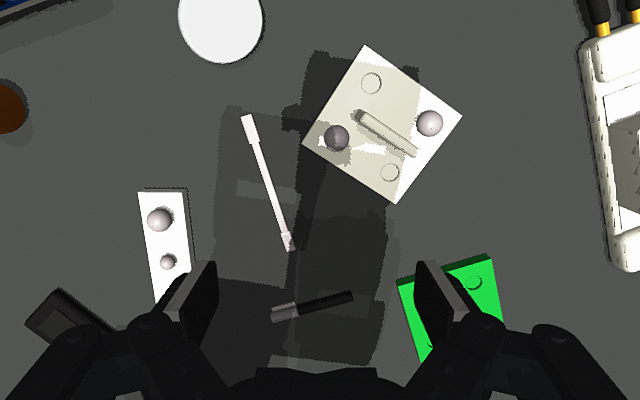

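w2: the stand's nearer ball is hidden by the left finger at (180,300). Ball B is at (159,219). Carrier balls are at (336,138) and (430,124), and pockets at (371,83) and (390,172). Triangulated ball heights are about 0.026, which agrees with the text. The carrier centre is (0.546,-0.282) with yaw about 39°. I'll go above ball B.

```bash
python3 -m crank '[{"tx":-1.56,"ty":-3.95,"tz":0,"roll":0.6,"hand":0},{"tx":-1.56,"ty":-3.95,"tz":0,"roll":0,"hand":0},{"tx":-1.56,"ty":-3.95,"tz":0,"roll":0,"hand":0},{"tx":-1.56,"ty":-3.95,"tz":0,"roll":0,"hand":0},{"tx":-1.56,"ty":-3.95,"tz":0,"roll":0,"hand":0},{"tx":0,"ty":0,"tz":4.9,"roll":0,"hand":0},{"tx":0,"ty":0,"tz":4.9,"roll":0,"hand":0},{"tx":0,"ty":0,"tz":3,"roll":0,"hand":0}]'
python3 - <<'E'
from meas import *
np.set_printoptions(precision=4,suppress=True)
I,P=grab('wrist','w3.png')
for X,r in(((.526,.0113,.027),22),((.4674,.0293,.022),14),((.4076,.0504,.027),18)):
    q=proj(P,np.array(X)); a=circ(I,*q,r); print(q,a,onz(P,*a[:2],X[2]) if a else '')
E
python3 to.py 0.526 0.0113 0.016 -18.5
```

```text
time: 3.45
tool_pos: [0.5293, 0.0126, 0.1176]
tool_rot: [0.0, 0.987, -0.162, -0.001]
contact_force: [0.8, 0.1, -0.0]
grip_width: 0.0854
[318.2592 190.6751] (np.float32(319.0), np.float32(191.25), np.float32(18.425)) [0.5253 0.0109 0.027 ]
[319.9278 255.6015] (np.float32(319.0), np.float32(257.0), np.float32(11.175)) [0.4664 0.0305 0.022 ]
[318.7322 319.2756] (np.float32(319.0), np.float32(318.75), np.float32(15.9)) [0.4081 0.05   0.027 ]
t 3.50 pos [0.5278 0.0125 0.1142] psi -18.67 F [-1.4  0.7 -5.3] w 0.0854 j6 1.80
tz 9.82 cm roll -0.17 | before roll tx -0.13 ty 0.17 | after roll tx -0.13 ty 0.17
```

View pics/w3.png

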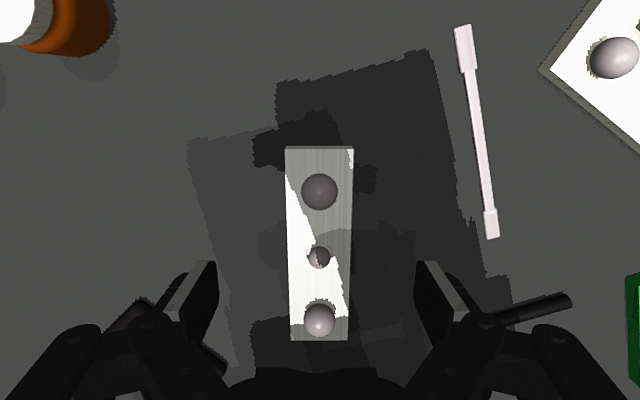

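```bash
python3 -m crank '[{"tx":-0.1,"ty":0.1,"tz":3,"roll":0,"hand":0},{"tx":0,"ty":0,"tz":3,"roll":0,"hand":0},{"tx":0,"ty":0,"tz":1,"roll":0,"hand":0},{"tx":0,"ty":0,"tz":0,"roll":0,"hand":0},{"tx":0,"ty":0,"tz":0,"roll":0,"hand":0},{"tx":0,"ty":0,"tz":0,"roll":0,"hand":0},{"tx":0,"ty":0,"tz":0,"roll":0,"hand":0},{"tx":0,"ty":0,"tz":0,"roll":0,"hand":0}]'
python3 to.py 0.5253 0.0109 0.016 -18.4
```

```text
time: 4.3
tool_pos: [0.5295, 0.0112, 0.0508]
tool_rot: [0.0, 0.986, -0.164, 0.001]
contact_force: [0.2, -1.0, -0.6]
grip_width: 0.0858
t 4.30 pos [0.5295 0.0112 0.0508] psi -18.87 F [ 0.2 -1.  -0.6] w 0.0858 j6 1.80
tz 3.48 cm roll -0.47 | before roll tx -0.39 ty 0.16 | after roll tx -0.39 ty 0.16
```

```bash
python3 -m crank '[{"tx":-0.3,"ty":0.1,"tz":1.5,"roll":0,"hand":0},{"tx":0,"ty":0,"tz":1.0,"roll":0,"hand":0},{"tx":0,"ty":0,"tz":0.9,"roll":0,"hand":0},{"tx":0,"ty":0,"tz":0,"roll":0,"hand":0},{"tx":0,"ty":0,"tz":0,"roll":0,"hand":0.3},{"tx":0,"ty":0,"tz":0,"roll":0,"hand":0.5},{"tx":0,"ty":0,"tz":0,"roll":0,"hand":0.5},{"tx":0,"ty":0,"tz":0,"roll":0,"hand":0.5}]'
python3 to.py 0.5253 0.0109 0.016 -18.4
python3 -m crank '[{"tx":0,"ty":0,"tz":0,"roll":0,"hand":0.8},{"tx":0,"ty":0,"tz":0,"roll":0,"hand":1},{"tx":0,"ty":0,"tz":0,"roll":0,"hand":1},{"tx":0,"ty":0,"tz":0,"roll":0,"hand":1},{"tx":0,"ty":0,"tz":0,"roll":0,"hand":1},{"tx":0,"ty":0,"tz":0,"roll":0,"hand":1},{"tx":0,"ty":0,"tz":0,"roll":0,"hand":1},{"tx":0,"ty":0,"tz":0,"roll":0,"hand":1}]'
python3 to.py 0.5253 0.0109 0.016 -18.4
```

```text
time: 5.1
tool_pos: [0.5262, 0.0112, 0.0164]
tool_rot: [0.0, 0.986, -0.164, 0.0]
contact_force: [0.2, -0.2, -0.2]
grip_width: 0.0428
t 5.10 pos [0.5262 0.0112 0.0164] psi -18.88 F [ 0.2 -0.2 -0.2] w 0.0428 j6 1.80
tz 0.04 cm roll -0.48 | before roll tx -0.08 ty 0.06 | after roll tx -0.08 ty 0.06
time: 5.9
tool_pos: [0.526, 0.0112, 0.0161]
tool_rot: [0.0, 0.986, -0.164, 0.0]
contact_force: [-0.1, 1.5, -0.2]
grip_width: 0.0
t 5.90 pos [0.526  0.0112 0.0161] psi -18.88 F [-0.1  1.5 -0.2] w 0.0000 j6 1.80
tz 0.01 cm roll -0.48 | before roll tx -0.06 ty 0.05 | after roll tx -0.06 ty 0.05
```

The grip closed to 0, so the ball wasn't held. I'll look.

Run:
```python
from h import *
I,P=grab('wrist');s,_=grab('scene');d,_=grab('side')
m=np.zeros((600,800,3),np.uint8)
m[:400,:640]=I; m[400:600,:400]=cv2.resize(s[170:250,230:390],(400,200));m[400:600,400:800]=cv2.resize(d[170:250,240:400],(400,200))
cv2.imwrite('pics/m4.png',m[:,:,::-1])
```

```text
(no output)
```

View pics/m4.png

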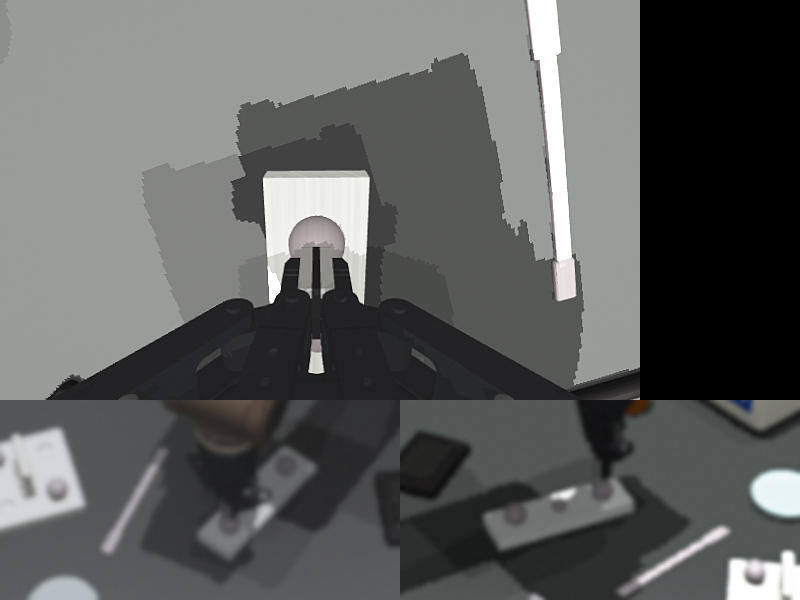

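Run:
```python
from meas import *
np.set_printoptions(precision=4,suppress=True)
P=vision.camera_params('wrist');I=cv2.imread('pics/m4.png')[:400,:640,::-1].copy()
s=sense();print(s['tool_pos'],s['joint_pos'],s['contact_force'],s['ft_torque'],s['grip_width'])
a=circ(I,317,243,28);print(a,onz(P,*a[:2],.027)); print('ball expected',proj(P,np.array([.5253,.0109,.027])),'tcp',proj(P,s['tool_pos']),proj(P,s['tool_pos']+[0,0,.019]))
f=200/np.tan(np.radians(P['fov_y'])/2); o,d=ray(P,*a[:2]);print('ball by size',o+d*.015*f/a[2])
# pinhole down-the-line check: fingertips seen at (317,247)
print('tips at z .016',onz(P,317,247,.016),onz(P,317,247,.035),onz(P,317,247,.045))
```

```text
[0.526  0.0112 0.0161] [-0.1042  0.6206  1.9638 -0.0001  0.5572  1.7963] [-0.0432  0.0819 -0.3641] [ 0.0307 -0.0017  0.0016] 0.00021162068391017324
(np.float32(316.0), np.float32(243.75), np.float32(28.525)) [0.5251 0.0111 0.027 ]
ball expected [316.2231 243.3955] tcp [315.2252 233.8417] [315.141 249.351]
ball by size [0.5258 0.0109 0.0284]
tips at z .016 [0.518  0.0129 0.016 ] [0.5269 0.0099 0.035 ] [0.5316 0.0084 0.045 ]
```

Run:
```python
from h import *
s,_=grab('scene');d,_=grab('side');I=cv2.imread('pics/m4.png')[:400,:640,::-1]
m=np.zeros((600,800,3),np.uint8)
c=lambda im,y0,y1,x0,x1:np.clip(cv2.convertScaleAbs(cv2.resize(im[y0:y1,x0:x1],(400,300),interpolation=2),alpha=1.4,beta=20),0,255)
m[:300,:400]=c(s,190,235,295,355);m[:300,400:]=c(d,180,225,290,350);m[300:,:400]=c(I,200,320,240,400)
cv2.imwrite('pics/m5.png',m[:,:,::-1])
```

```text
(no output)
```

View pics/m5.png

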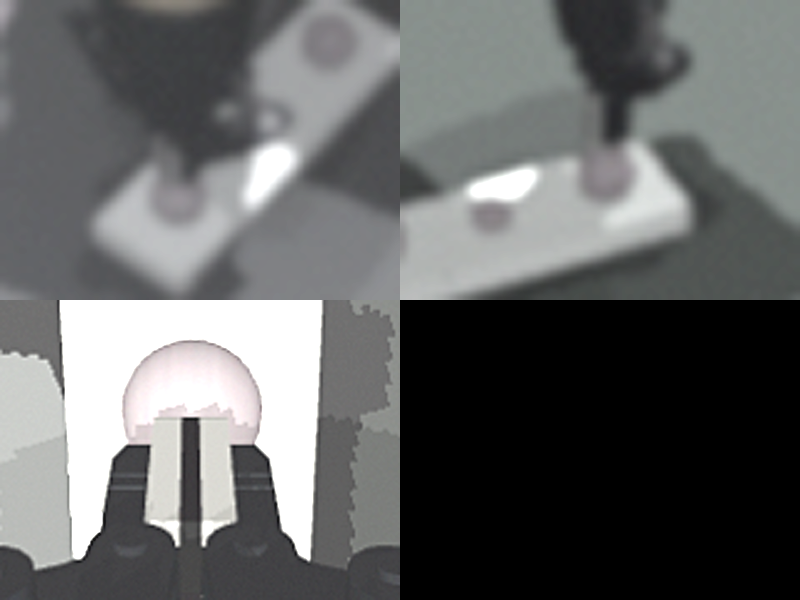

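Run:
```python
from h import *
np.set_printoptions(precision=4,suppress=True)
S=vision.camera_params('scene');D=vision.camera_params('side');W=vision.camera_params('wrist')
print('tips',tri((S,321.2,217.7),(D,320.7,201.7)));print('ball',tri((S,321.7,220),(D,321,205.8)))
t=sense()['tool_pos']; print('tcp in scene/side px',proj(S,t),proj(D,t))
# wrist: pad tip edge rows 248 at cols 300..335; point on plane through pad front edge
ux=np.array([np.cos(np.radians(-18.9)),np.sin(np.radians(-18.9)),0])
for off in(0,.011):
    o,d=ray(W,317.5,248); k=((t+ux*off-o)@ux)/(d@ux); print(off,o+d*k)
```

```text
tips (array([0.5292, 0.0122, 0.043 ]), [0.00044624476960206317, 0.00044624476960221794])
ball (array([0.5284, 0.0118, 0.0269]), [0.0022311239696629114, 0.0022311239696628645])
tcp in scene/side px [321.193  221.4142] [319.8561 208.5137]
0 [0.5257 0.0101 0.0336]
0.011 [0.5361 0.0066 0.0557]
```

Run:
```python
from h import *
import pickle
np.set_printoptions(precision=4,suppress=True)
W=vision.camera_params('wrist');s=sense()
o=-np.array(W['R']).T@np.array(W['t']);print('cam',o,'tcp',s['tool_pos'],'diff',o-s['tool_pos'])
for f,t in(('w1',(.4947,-.0996,.2479)),('w2',(.5407,-.2001,.2481))):
    P=pickle.load(open(f+'.pkl','rb'));o=-np.array(P['R']).T@np.array(P['t']);print(f,o-t)
```

```text
cam [ 0.5997 -0.0144  0.1902] tcp [0.526  0.0112 0.0161] diff [ 0.0736 -0.0256  0.1741]
w1 [ 0.0773 -0.0102  0.1742]
w2 [ 0.074  -0.0246  0.174 ]
```

```bash
python3 -m crank '[{"tx":0,"ty":0,"tz":-1,"roll":0,"hand":1},{"tx":0,"ty":0,"tz":-2,"roll":0,"hand":1},{"tx":0,"ty":0,"tz":-2,"roll":0,"hand":1},{"tx":0,"ty":0,"tz":-2,"roll":0,"hand":1},{"tx":0,"ty":0,"tz":-1,"roll":0,"hand":1},{"tx":0,"ty":0,"tz":0,"roll":0,"hand":1},{"tx":0,"ty":0,"tz":0,"roll":0,"hand":1},{"tx":0,"ty":0,"tz":0,"roll":0,"hand":1}]'
python3 - <<'E'
from h import *
I,P=grab('wrist','w6.png');J=cv2.imread('pics/m4.png')[:400,:640,::-1]
for c in(306,317,330):
    print(c,'low',J[222:262:2,c].sum(1)//3);print(c,'up ',I[222:262:2,c].sum(1)//3)
m=np.vstack([cv2.resize(I[190:320,240:400],(480,390))]);cv2.imwrite('pics/w6c.png',m[:,:,::-1])
E
```

```text
time: 6.95
tool_pos: [0.5256, 0.0113, 0.0953]
tool_rot: [0.0, 0.986, -0.164, -0.001]
contact_force: [-0.3, 0.8, -0.4]
grip_width: -0.0001
306 low [142 148 153 157 163 165 168 171 172 173 172 143 140 143 140 139 141 141
 140 140]
306 up  [234 234 234 234 234 237 193 192 231 255 255 255 255 128 128 129 130 130
 129 129]
317 low [147 153 159 162 164 168 172 176 179 186 190 162 151  27  30  30  28  30
  31  31]
317 up  [233 234 230 196 199 199 197 197 198 197 197 199 192  24  28  26  27  27
  28  25]
330 low [131 141 146 153 158 160 163 165 167 169 173 140 140 142 139 139 139 142
 143 143]
330 up  [194 195 195 194 194 194 192 193 193 193 191 193 182 120 122 122 124 126
 132 132]
```

View pics/w6c.png

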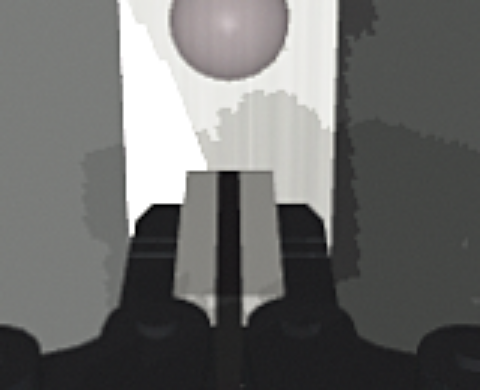

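w6c: the shut tips are at row 247 in free air too, so they weren't deflected. They stand about 27 mm higher than the reported TCP, and triangulation puts them at z≈0.043 when the TCP read 0.016. The ball is still in its pocket and unhurt. I'll treat the tips as reported TCP + 27 mm and go lower by that much, watching the force.

```bash
python3 -m crank '[{"tx":0,"ty":0,"tz":0,"roll":0,"hand":0.2},{"tx":0,"ty":0,"tz":0,"roll":0,"hand":0.2},{"tx":0,"ty":0,"tz":1,"roll":0,"hand":0.2},{"tx":0,"ty":0,"tz":2,"roll":0,"hand":0.2},{"tx":0,"ty":0,"tz":2.5,"roll":0,"hand":0.2},{"tx":0,"ty":0,"tz":2,"roll":0,"hand":0.2},{"tx":0,"ty":0,"tz":0.8,"roll":0,"hand":0.2},{"tx":0,"ty":0,"tz":0,"roll":0,"hand":0.2}]'
python3 -m crank '[{"tx":0,"ty":0,"tz":0.6,"roll":0,"hand":0.2},{"tx":0,"ty":0,"tz":0.5,"roll":0,"hand":0.2},{"tx":0,"ty":0,"tz":0.5,"roll":0,"hand":0.2},{"tx":0,"ty":0,"tz":0.2,"roll":0,"hand":0.2},{"tx":0,"ty":0,"tz":0,"roll":0,"hand":0.2},{"tx":0,"ty":0,"tz":0,"roll":0,"hand":0.5},{"tx":0,"ty":0,"tz":0,"roll":0,"hand":0.5},{"tx":0,"ty":0,"tz":0,"roll":0,"hand":0.5}]'
```

```text
time: 7.8
tool_pos: [0.5254, 0.0113, 0.0119]
tool_rot: [0.0, 0.986, -0.164, -0.001]
contact_force: [-0.1, -0.8, 1.3]
grip_width: 0.0685
time: 8.6
tool_pos: [0.5261, 0.0112, -0.0047]
tool_rot: [0.0, 0.986, -0.164, 0.0]
contact_force: [-0.0, -0.0, -0.5]
grip_width: 0.0426
```

```bash
python3 -m crank '[{"tx":0,"ty":0,"tz":0.3,"roll":0,"hand":0.5},{"tx":0,"ty":0,"tz":0,"roll":0,"hand":0.5},{"tx":0,"ty":0,"tz":0,"roll":0,"hand":0.6},{"tx":0,"ty":0,"tz":0,"roll":0,"hand":0.7},{"tx":0,"ty":0,"tz":0,"roll":0,"hand":1},{"tx":0,"ty":0,"tz":0,"roll":0,"hand":1},{"tx":0,"ty":0,"tz":0,"roll":0,"hand":1},{"tx":0,"ty":0,"tz":0,"roll":0,"hand":1}]'
python3 to.py 0.5253 0.0109 0.05 -18.4
```

```text
time: 9.4
tool_pos: [0.5262, 0.0113, -0.0077]
tool_rot: [-0.0, 0.986, -0.164, 0.0]
contact_force: [0.8, 2.6, 5.5]
grip_width: 0.0264
t 9.40 pos [ 0.5262  0.0113 -0.0077] psi -18.88 F [0.8 2.6 5.5] w 0.0264 j6 1.80
tz -5.77 cm roll -0.48 | before roll tx -0.07 ty 0.07 | after roll tx -0.07 ty 0.07
```

The width is 26 mm, so the pads hold above the equator. I'll open, go about 11 mm lower and close again.

```bash
python3 -m crank '[{"tx":0,"ty":0,"tz":0,"roll":0,"hand":0.45},{"tx":0,"ty":0,"tz":0,"roll":0,"hand":0.4},{"tx":0,"ty":0,"tz":0,"roll":0,"hand":0.4},{"tx":0,"ty":0,"tz":0.4,"roll":0,"hand":0.4},{"tx":0,"ty":0,"tz":0.4,"roll":0,"hand":0.4},{"tx":0,"ty":0,"tz":0.3,"roll":0,"hand":0.4},{"tx":0,"ty":0,"tz":0,"roll":0,"hand":0.4},{"tx":0,"ty":0,"tz":0,"roll":0,"hand":0.5}]' 
python3 -m crank '[{"tx":0,"ty":0,"tz":0,"roll":0,"hand":0.55},{"tx":0,"ty":0,"tz":0,"roll":0,"hand":0.6},{"tx":0,"ty":0,"tz":0,"roll":0,"hand":0.7},{"tx":0,"ty":0,"tz":0,"roll":0,"hand":1},{"tx":0,"ty":0,"tz":0,"roll":0,"hand":1},{"tx":0,"ty":0,"tz":0,"roll":0,"hand":1},{"tx":0,"ty":0,"tz":0,"roll":0,"hand":1},{"tx":0,"ty":0,"tz":0,"roll":0,"hand":1}]'
```

```text
time: 10.2
tool_pos: [0.5268, 0.0112, -0.0172]
tool_rot: [-0.0, 0.986, -0.164, 0.001]
contact_force: [-6.2, 2.5, 27.2]
grip_width: 0.0428
time: 11.0
tool_pos: [0.5278, 0.0109, -0.0155]
tool_rot: [-0.0, 0.986, -0.164, 0.003]
contact_force: [-7.0, -0.4, 51.5]
grip_width: 0.0272
```

The tips now touch the stand top with 50 N. The ball is between the pads, so I'll ease up and lift.

```bash
python3 -m crank '[{"tx":0,"ty":0,"tz":-0.2,"roll":0,"hand":1},{"tx":0,"ty":0,"tz":-0.2,"roll":0,"hand":1},{"tx":0,"ty":0,"tz":-0.3,"roll":0,"hand":1},{"tx":0,"ty":0,"tz":-0.5,"roll":0,"hand":1},{"tx":0,"ty":0,"tz":-1,"roll":0,"hand":1},{"tx":0,"ty":0,"tz":-1,"roll":0,"hand":1},{"tx":0,"ty":0,"tz":0,"roll":0,"hand":1},{"tx":0,"ty":0,"tz":0,"roll":0,"hand":1}]'
python3 - <<'E'
from meas import *
I,P=grab('wrist','w7.png');t=sense()['tool_pos'];print(t)
q=proj(P,t+[0,0,.042]);print(q)
for r in (24,28,32):print(circ(I,*q,r))
print('pocket px',proj(P,np.array([.5253,.0109,.016])), I[int(q[1])-30:int(q[1])+30:4,int(q[0])].sum(1)//3)
E
python3 to.py 0.5997 -0.2845 0.07 -51
```

```text
time: 11.8
tool_pos: [0.5262, 0.0112, 0.0135]
tool_rot: [0.0, 0.986, -0.164, 0.0]
contact_force: [0.3, -0.4, -1.3]
grip_width: 0.027
[0.52602896 0.01121578 0.01317163]
[315.13426958 272.9609168 ]
(np.float32(319.75), np.float32(283.75), np.float32(27.875))
(np.float32(316.0), np.float32(278.25), np.float32(34.575))
(np.float32(316.0), np.float32(278.25), np.float32(34.575))
pocket px [316.29830649 236.96094733] [214 119 136 147 157 162 168 175 188 196 198 153 150 147 145]
t 11.85 pos [0.526  0.0112 0.0132] psi -18.88 F [-0.1  0.1 -1.7] w 0.0269 j6 1.80
tz -5.68 cm roll 32.12 | before roll tx 16.54 ty 25.60 | after roll tx 27.62 ty 12.88
```

```bash
python3 -m crank '[{"tx":0,"ty":0,"tz":-1.5,"roll":0,"hand":1},{"tx":0,"ty":0,"tz":-2,"roll":0,"hand":1},{"tx":0,"ty":0,"tz":-2,"roll":0,"hand":1},{"tx":0,"ty":0,"tz":-0.5,"roll":0,"hand":1},{"tx":0,"ty":0,"tz":0,"roll":8,"hand":1},{"tx":0,"ty":0,"tz":0,"roll":8,"hand":1},{"tx":0,"ty":0,"tz":0,"roll":8,"hand":1},{"tx":0,"ty":0,"tz":0,"roll":8,"hand":1}]' 
python3 -m crank '[{"tx":2,"ty":0.9,"tz":0,"roll":0,"hand":1},{"tx":4,"ty":1.9,"tz":0,"roll":0,"hand":1},{"tx":4,"ty":1.9,"tz":0,"roll":0,"hand":1},{"tx":4,"ty":1.9,"tz":0,"roll":0,"hand":1},{"tx":4,"ty":1.9,"tz":0,"roll":0,"hand":1},{"tx":4,"ty":1.9,"tz":0,"roll":0,"hand":1},{"tx":3.6,"ty":1.6,"tz":0,"roll":0,"hand":1},{"tx":2,"ty":0.9,"tz":0,"roll":0,"hand":1}]' 
python3 -m crank '[{"tx":0,"ty":0,"tz":0,"roll":0,"hand":1},{"tx":0,"ty":0,"tz":0,"roll":0,"hand":1},{"tx":0,"ty":0,"tz":0,"roll":0,"hand":1},{"tx":0,"ty":0,"tz":0,"roll":0,"hand":1},{"tx":0,"ty":0,"tz":0,"roll":0,"hand":1},{"tx":0,"ty":0,"tz":0,"roll":0,"hand":1},{"tx":0,"ty":0,"tz":0,"roll":0,"hand":1},{"tx":0,"ty":0,"tz":0,"roll":0,"hand":1}]'
python3 - <<'E'
from meas import *
np.set_printoptions(precision=4,suppress=True)
I,P=grab('wrist','w8.png');t=sense()['tool_pos'];print(t)
a=circ(I,316,278,33);b=onz(P,*a[:2],t[2]+.0425);print(a,b,b-t)
f=200/np.tan(np.radians(P['fov_y'])/2);o,d=ray(P,*a[:2]);print('by size',o+d*.015*f/a[2]-t)
for X,r in(((.5544,-.2285,.027),19),((.5375,-.335,.027),19),((.5997,-.2845,.016),14),((.4923,-.2789,.016),14)):
    q=proj(P,np.array(X)); c=circ(I,*q,r); print(q,c,onz(P,*c[:2],X[2]) if c else '')
E
python3 to.py 0.5997 -0.2845 0.0 -51
```

```text
time: 12.65
tool_pos: [0.5256, 0.0113, 0.0722]
tool_rot: [0.0, 0.902, -0.432, -0.001]
contact_force: [-0.7, -0.4, -0.8]
grip_width: 0.0267
time: 13.45
tool_pos: [0.6, -0.2873, 0.0717]
tool_rot: [0.0, 0.903, -0.43, -0.0]
contact_force: [-0.3, 0.6, -0.5]
grip_width: 0.0267
time: 14.25
tool_pos: [0.6001, -0.2842, 0.0732]
tool_rot: [0.0, 0.903, -0.43, 0.0]
contact_force: [0.3, 0.9, -1.1]
grip_width: 0.0264
[ 0.6001 -0.2843  0.0732]
(np.float32(315.75), np.float32(278.0), np.float32(34.45)) [ 0.5982 -0.2833  0.1157] [-0.0018  0.0009  0.0425]
by size [-0.0001 -0.0012  0.0471]
[314.9565 296.8695] (np.float32(316.25), np.float32(296.75), np.float32(20.45)) [ 0.5537 -0.2292  0.027 ]
[431.7971 206.6946] (np.float32(433.5), np.float32(206.75), np.float32(21.95)) [ 0.5366 -0.3357  0.027 ]
[315.2316 201.4231] (np.float32(316.5), np.float32(200.75), np.float32(14.575)) [ 0.5993 -0.2855  0.016 ]
[416.9208 288.5044] (np.float32(416.5), np.float32(284.75), np.float32(14.725)) [ 0.495  -0.2811  0.016 ]
t 14.30 pos [ 0.6001 -0.2843  0.0732] psi -50.88 F [ 0.6  0.3 -1.1] w 0.0269 j6 1.92
tz 7.32 cm roll 0.12 | before roll tx -0.01 ty 0.04 | after roll tx -0.01 ty 0.04
```

View pics/w8.png

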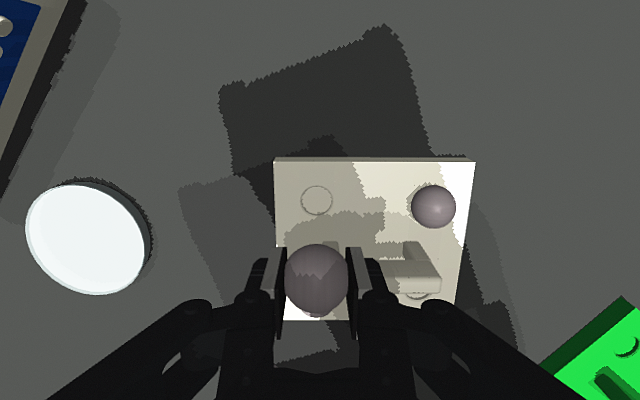

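w8: the ball is held between the tips at (316,278). The target pocket is at (316,201), seated balls at (433,207) and (316,297), and the handle at (420,265). The alignment is good within about 1.5 mm. Descending.

```bash
python3 -m crank '[{"tx":0.13,"ty":0.06,"tz":1,"roll":0,"hand":1},{"tx":0,"ty":0,"tz":2,"roll":0,"hand":1},{"tx":0,"ty":0,"tz":2,"roll":0,"hand":1},{"tx":0,"ty":0,"tz":1.5,"roll":0,"hand":1},{"tx":0,"ty":0,"tz":0.8,"roll":0,"hand":1},{"tx":0,"ty":0,"tz":0.5,"roll":0,"hand":1},{"tx":0,"ty":0,"tz":0.3,"roll":0,"hand":1},{"tx":0,"ty":0,"tz":0,"roll":0,"hand":1}]' 
python3 -m crank '[{"tx":0,"ty":0,"tz":0.2,"roll":0,"hand":1},{"tx":0,"ty":0,"tz":0.1,"roll":0,"hand":1},{"tx":0,"ty":0,"tz":0,"roll":0,"hand":1},{"tx":0,"ty":0,"tz":0,"roll":0,"hand":1},{"tx":0,"ty":0,"tz":0,"roll":0,"hand":1},{"tx":0,"ty":0,"tz":0,"roll":0,"hand":1},{"tx":0,"ty":0,"tz":0,"roll":0,"hand":1},{"tx":0,"ty":0,"tz":0,"roll":0,"hand":1}]' 
python3 to.py 0.5997 -0.2845 -0.0135 -51
```

```text
time: 15.1
tool_pos: [0.6006, -0.2858, -0.0078]
tool_rot: [0.0, 0.903, -0.43, 0.0]
contact_force: [0.1, 0.5, -1.6]
grip_width: 0.0271
time: 15.9
tool_pos: [0.6004, -0.2857, -0.0109]
tool_rot: [0.0, 0.903, -0.43, 0.0]
contact_force: [-0.1, -0.5, -1.7]
grip_width: 0.0268
t 15.90 pos [ 0.6004 -0.2857 -0.0109] psi -50.88 F [-0.1 -0.5 -1.7] w 0.0268 j6 1.92
tz 0.26 cm roll 0.12 | before roll tx -0.14 ty -0.02 | after roll tx -0.14 ty -0.02
```

```bash
python3 -m crank '[{"tx":0,"ty":0,"tz":0.1,"roll":0,"hand":1},{"tx":0,"ty":0,"tz":0.1,"roll":0,"hand":1},{"tx":0,"ty":0,"tz":0,"roll":0,"hand":1},{"tx":0,"ty":0,"tz":0,"roll":0,"hand":1},{"tx":0,"ty":0,"tz":0,"roll":0,"hand":0.65},{"tx":0,"ty":0,"tz":0,"roll":0,"hand":0.6},{"tx":0,"ty":0,"tz":0,"roll":0,"hand":0.5},{"tx":0,"ty":0,"tz":0,"roll":0,"hand":0.5}]' 
python3 -m crank '[{"tx":0,"ty":0,"tz":0,"roll":0,"hand":0.45},{"tx":0,"ty":0,"tz":0,"roll":0,"hand":0.4},{"tx":0,"ty":0,"tz":-1,"roll":0,"hand":0.4},{"tx":0,"ty":0,"tz":-1.5,"roll":0,"hand":0.4},{"tx":0,"ty":0,"tz":-2,"roll":0,"hand":0.4},{"tx":0,"ty":0,"tz":-2,"roll":0,"hand":0.4},{"tx":0,"ty":0,"tz":-1.5,"roll":0,"hand":0.4},{"tx":0,"ty":0,"tz":0,"roll":0,"hand":0.4}]'
python3 - <<'E'
from meas import *
np.set_printoptions(precision=4,suppress=True)
I,P=grab('wrist','w9.png')
for X,r in(((.5544,-.2285,.027),19),((.5375,-.335,.027),19),((.5993,-.2852,.027),20),((.4923,-.2789,.016),14)):
    q=proj(P,np.array(X)); c=circ(I,*q,r); print(q,c,onz(P,*c[:2],X[2]) if c else '',I[int(q[1]),int(q[0])])
E
python3 to.py 0.408 0.050 0.07 -18.4
```

```text
time: 16.7
tool_pos: [0.6005, -0.2858, -0.0128]
tool_rot: [0.0, 0.903, -0.43, 0.0]
contact_force: [-0.0, 0.1, 0.1]
grip_width: 0.0427
time: 17.5
tool_pos: [0.6015, -0.2863, 0.0702]
tool_rot: [0.0, 0.903, -0.43, 0.002]
contact_force: [0.2, -0.9, 0.1]
grip_width: 0.0509
[314.7019 302.5112] (np.float32(315.75), np.float32(302.5), np.float32(20.3)) [ 0.5538 -0.229   0.027 ] [119 112 114]
[432.5935 211.9044] (np.float32(434.75), np.float32(212.0), np.float32(21.95)) [ 0.5363 -0.3359  0.027 ] [150 138 142]
[316.026  211.3592] (np.float32(316.5), np.float32(212.5), np.float32(22.05)) [ 0.5985 -0.2848  0.027 ] [119 110 113]
[417.5988 293.9657] (np.float32(421.0), np.float32(312.0), np.float32(17.075)) [ 0.4784 -0.2687  0.016 ] [15 16 15]
t 17.55 pos [ 0.6009 -0.2859  0.0685] psi -50.88 F [-1.3  0.8  0.4] w 0.0513 j6 1.92
tz -0.15 cm roll -32.48 | before roll tx -38.23 ty -6.23 | after roll tx -28.90 ty -25.79
```

The first ball is seated at (0.5985,-0.2848). Now the second ball, the one nearer the base.

```bash
python3 -m crank '[{"tx":-4,"ty":-0.7,"tz":0,"roll":0,"hand":0.3},{"tx":-4.5,"ty":-0.7,"tz":0,"roll":0,"hand":0.3},{"tx":-4.5,"ty":-0.7,"tz":0,"roll":0,"hand":0.3},{"tx":-4.5,"ty":-0.7,"tz":0,"roll":0,"hand":0.3},{"tx":-4.5,"ty":-0.7,"tz":0,"roll":0,"hand":0.3},{"tx":-4.5,"ty":-0.7,"tz":0,"roll":0,"hand":0.2},{"tx":-4.5,"ty":-0.7,"tz":0,"roll":0,"hand":0.2},{"tx":-4,"ty":-0.7,"tz":0,"roll":0,"hand":0.2}]' 
python3 -m crank '[{"tx":-3.2,"ty":-0.6,"tz":0,"roll":0,"hand":0.2},{"tx":0,"ty":0,"tz":0,"roll":-8.1,"hand":0.2},{"tx":0,"ty":0,"tz":0,"roll":-8.1,"hand":0.2},{"tx":0,"ty":0,"tz":0,"roll":-8.1,"hand":0.2},{"tx":0,"ty":0,"tz":0,"roll":-8.1,"hand":0.2},{"tx":0,"ty":0,"tz":0,"roll":0,"hand":0.2},{"tx":0,"ty":0,"tz":0,"roll":0,"hand":0.2},{"tx":0,"ty":0,"tz":0,"roll":0,"hand":0.2}]'
python3 - <<'E'
from meas import *
np.set_printoptions(precision=4,suppress=True)
I,P=grab('wrist','w10.png')
for X,r in(((.408,.05,.027),21),((.4674,.0295,.022),14)):
    q=proj(P,np.array(X)); c=circ(I,*q,r); print(q,c,onz(P,*c[:2],X[2]) if c else '')
E
python3 to.py 0.408 0.050 -0.0145 -18.4
```

```text
time: 18.35
tool_pos: [0.4212, 0.0226, 0.0666]
tool_rot: [0.0, 0.903, -0.43, -0.001]
contact_force: [1.1, 0.3, -0.2]
grip_width: 0.0685
time: 19.15
tool_pos: [0.4074, 0.0498, 0.0669]
tool_rot: [0.0, 0.987, -0.162, -0.0]
contact_force: [-0.1, 0.7, -0.5]
grip_width: 0.0686
[314.7664 208.5074] (np.float32(314.5), np.float32(209.25), np.float32(22.35)) [0.4076 0.0503 0.027 ]
[315.3929 111.0517] (np.float32(313.75), np.float32(113.0), np.float32(16.525)) [0.4666 0.0309 0.022 ]
t 19.20 pos [0.4074 0.0498 0.0669] psi -18.63 F [-0.2 -0.5  0.9] w 0.0682 j6 1.86
tz 8.14 cm roll -0.23 | before roll tx 0.05 ty -0.04 | after roll tx 0.05 ty -0.04
```

```bash
python3 -m crank '[{"tx":0,"ty":-0.05,"tz":1,"roll":0,"hand":0.2},{"tx":0,"ty":0,"tz":2,"roll":0,"hand":0.2},{"tx":0,"ty":0,"tz":2,"roll":0,"hand":0.2},{"tx":0,"ty":0,"tz":1.6,"roll":0,"hand":0.2},{"tx":0,"ty":0,"tz":0.9,"roll":0,"hand":0.3},{"tx":0,"ty":0,"tz":0.4,"roll":0,"hand":0.4},{"tx":0,"ty":0,"tz":0.1,"roll":0,"hand":0.5},{"tx":0,"ty":0,"tz":0,"roll":0,"hand":0.5}]' 
python3 to.py 0.408 0.050 -0.0135 -18.4
```

```text
time: 20.0
tool_pos: [0.4078, 0.0503, -0.0127]
tool_rot: [0.0, 0.987, -0.161, 0.0]
contact_force: [-0.2, 0.5, -0.2]
grip_width: 0.0428
t 20.00 pos [ 0.4078  0.0503 -0.0127] psi -18.49 F [-0.2  0.5 -0.2] w 0.0428 j6 1.86
tz 0.08 cm roll -0.09 | before roll tx 0.03 ty 0.02 | after roll tx 0.03 ty 0.02
```

```bash
python3 -m crank '[{"tx":0,"ty":0,"tz":0,"roll":0,"hand":0.6},{"tx":0,"ty":0,"tz":0,"roll":0,"hand":0.7},{"tx":0,"ty":0,"tz":0,"roll":0,"hand":1},{"tx":0,"ty":0,"tz":0,"roll":0,"hand":1},{"tx":0,"ty":0,"tz":0,"roll":0,"hand":1},{"tx":0,"ty":0,"tz":0,"roll":0,"hand":1},{"tx":0,"ty":0,"tz":-0.2,"roll":0,"hand":1},{"tx":0,"ty":0,"tz":-0.3,"roll":0,"hand":1}]' 
python3 -m crank '[{"tx":0,"ty":0,"tz":-0.5,"roll":0,"hand":1},{"tx":0,"ty":0,"tz":-1.5,"roll":0,"hand":1},{"tx":0,"ty":0,"tz":-2,"roll":0,"hand":1},{"tx":0,"ty":0,"tz":-2,"roll":0,"hand":1},{"tx":0,"ty":0,"tz":-1.5,"roll":0,"hand":1},{"tx":0,"ty":0,"tz":-0.5,"roll":0,"hand":1},{"tx":0,"ty":0,"tz":0,"roll":0,"hand":1},{"tx":0,"ty":0,"tz":0,"roll":0,"hand":1}]' 
python3 to.py 0.4923 -0.2789 0.07 -51
```

```text
time: 20.8
tool_pos: [0.4077, 0.0503, -0.0076]
tool_rot: [0.0, 0.987, -0.161, 0.0]
contact_force: [0.0, -0.6, -0.8]
grip_width: 0.0265
time: 21.6
tool_pos: [0.4075, 0.0503, 0.0717]
tool_rot: [0.0, 0.987, -0.161, -0.0]
contact_force: [0.5, -0.1, -2.0]
grip_width: 0.0266
t 21.60 pos [0.4075 0.0503 0.0717] psi -18.48 F [ 0.5 -0.1 -2. ] w 0.0266 j6 1.86
tz 0.17 cm roll 32.52 | before roll tx 18.48 ty 28.53 | after roll tx 30.92 ty 14.12
```

```bash
python3 -m crank '[{"tx":0,"ty":0,"tz":0,"roll":8.1,"hand":1},{"tx":0,"ty":0,"tz":0,"roll":8.1,"hand":1},{"tx":0,"ty":0,"tz":0,"roll":8.1,"hand":1},{"tx":0,"ty":0,"tz":0,"roll":8.2,"hand":1},{"tx":2,"ty":0.9,"tz":0,"roll":0,"hand":1},{"tx":4,"ty":1.8,"tz":0,"roll":0,"hand":1},{"tx":4.5,"ty":2.1,"tz":0,"roll":0,"hand":1},{"tx":4.5,"ty":2.1,"tz":0,"roll":0,"hand":1}]' 
python3 -m crank '[{"tx":4.5,"ty":2.1,"tz":0,"roll":0,"hand":1},{"tx":4.5,"ty":2.1,"tz":0,"roll":0,"hand":1},{"tx":4,"ty":1.8,"tz":0,"roll":0,"hand":1},{"tx":2.9,"ty":1.2,"tz":0,"roll":0,"hand":1},{"tx":0,"ty":0,"tz":0,"roll":0,"hand":1},{"tx":0,"ty":0,"tz":0,"roll":0,"hand":1},{"tx":0,"ty":0,"tz":0,"roll":0,"hand":1},{"tx":0,"ty":0,"tz":0,"roll":0,"hand":1}]'
python3 - <<'E'
from meas import *
np.set_printoptions(precision=4,suppress=True)
I,P=grab('wrist','w11.png');t=sense()['tool_pos']
a=circ(I,316,278,33);b=onz(P,*a[:2],t[2]+.0425);print(a,b,b-t)
for X,r in(((.5375,-.335,.027),19),((.5985,-.2848,.027),19),((.4918,-.2793,.016),14)):
    q=proj(P,np.array(X)); c=circ(I,*q,r); print(q,c,onz(P,*c[:2],X[2]) if c else '')
E
python3 to.py 0.4918 -0.2793 -0.0125 -51
```

```text
time: 22.4
tool_pos: [0.4484, -0.1113, 0.0712]
tool_rot: [0.0, 0.903, -0.43, -0.001]
contact_force: [0.8, 1.0, -0.4]
grip_width: 0.027
time: 23.2
tool_pos: [0.4924, -0.2774, 0.0719]
tool_rot: [-0.0, 0.903, -0.43, -0.0]
contact_force: [0.6, 0.4, -0.6]
grip_width: 0.0264
(np.float32(313.5), np.float32(270.5), np.float32(35.5)) [ 0.4938 -0.279   0.1145] [ 0.0012 -0.0014  0.0425]
[316.45    95.4005] (np.float32(317.5), np.float32(92.75), np.float32(23.6)) [ 0.538  -0.3366  0.027 ]
[188.9737  96.7339] (np.float32(186.25), np.float32(94.25), np.float32(23.6)) [ 0.6006 -0.285   0.027 ]
[316.8303 200.54  ] (np.float32(317.0), np.float32(198.0), np.float32(14.8)) [ 0.4929 -0.2808  0.016 ]
t 23.25 pos [ 0.4926 -0.2776  0.072 ] psi -50.92 F [ 0.3  0.2 -1.1] w 0.0264 j6 1.83
tz 8.45 cm roll 0.08 | before roll tx 0.08 ty 0.17 | after roll tx 0.08 ty 0.17
```

```bash
python3 -m crank '[{"tx":0.1,"ty":0.15,"tz":1,"roll":0,"hand":1},{"tx":0,"ty":0,"tz":2,"roll":0,"hand":1},{"tx":0,"ty":0,"tz":2,"roll":0,"hand":1},{"tx":0,"ty":0,"tz":1.5,"roll":0,"hand":1},{"tx":0,"ty":0,"tz":0.8,"roll":0,"hand":1},{"tx":0,"ty":0,"tz":0.5,"roll":0,"hand":1},{"tx":0,"ty":0,"tz":0.3,"roll":0,"hand":1},{"tx":0,"ty":0,"tz":0,"roll":0,"hand":1}]' 
python3 -m crank '[{"tx":0,"ty":0,"tz":0.1,"roll":0,"hand":1},{"tx":0,"ty":0,"tz":0.1,"roll":0,"hand":1},{"tx":0,"ty":0,"tz":0,"roll":0,"hand":1},{"tx":0,"ty":0,"tz":0,"roll":0,"hand":1},{"tx":0,"ty":0,"tz":0,"roll":0,"hand":1},{"tx":0,"ty":0,"tz":0,"roll":0,"hand":1},{"tx":0,"ty":0,"tz":0,"roll":0,"hand":1},{"tx":0,"ty":0,"tz":0,"roll":0,"hand":1}]' 
python3 to.py 0.4918 -0.2793 -0.0125 -51
```

```text
time: 24.05
tool_pos: [0.4922, -0.2803, -0.0088]
tool_rot: [0.0, 0.903, -0.43, 0.0]
contact_force: [0.3, -0.5, -0.7]
grip_width: 0.0269
time: 24.85
tool_pos: [0.4921, -0.2803, -0.0109]
tool_rot: [0.0, 0.903, -0.43, 0.0]
contact_force: [-1.3, 0.7, -1.3]
grip_width: 0.0267
t 24.85 pos [ 0.4921 -0.2803 -0.0109] psi -50.98 F [-1.3  0.7 -1.3] w 0.0267 j6 1.83
tz 0.16 cm roll 0.02 | before roll tx -0.10 ty -0.03 | after roll tx -0.10 ty -0.03
```

```bash
python3 -m crank '[{"tx":0,"ty":0,"tz":0.1,"roll":0,"hand":1},{"tx":0,"ty":0,"tz":0,"roll":0,"hand":1},{"tx":0,"ty":0,"tz":0,"roll":0,"hand":1},{"tx":0,"ty":0,"tz":0,"roll":0,"hand":1},{"tx":0,"ty":0,"tz":0,"roll":0,"hand":0.65},{"tx":0,"ty":0,"tz":0,"roll":0,"hand":0.6},{"tx":0,"ty":0,"tz":0,"roll":0,"hand":0.5},{"tx":0,"ty":0,"tz":0,"roll":0,"hand":0.5}]' 
python3 -m crank '[{"tx":0,"ty":0,"tz":0,"roll":0,"hand":0.45},{"tx":0,"ty":0,"tz":0,"roll":0,"hand":0.4},{"tx":0,"ty":0,"tz":-1,"roll":0,"hand":0.4},{"tx":0,"ty":0,"tz":-2,"roll":0,"hand":0.4},{"tx":0,"ty":0,"tz":-2.5,"roll":0,"hand":0.4},{"tx":0,"ty":0,"tz":-3,"roll":0,"hand":0.3},{"tx":0,"ty":0,"tz":-2,"roll":0,"hand":0.2},{"tx":0,"ty":0,"tz":0,"roll":0,"hand":0.2}]' 
python3 to.py 0.5455 -0.282 0.10 39
```

```text
time: 25.65
tool_pos: [0.4921, -0.2803, -0.0119]
tool_rot: [0.0, 0.903, -0.43, 0.0]
contact_force: [0.4, -0.8, -0.1]
grip_width: 0.0427
time: 26.45
tool_pos: [0.4932, -0.281, 0.0964]
tool_rot: [0.001, 0.903, -0.43, 0.003]
contact_force: [0.5, 0.4, 0.1]
grip_width: 0.0688
t 26.45 pos [ 0.4932 -0.281   0.0964] psi -50.98 F [0.5 0.4 0.1] w 0.0688 j6 1.83
tz -0.36 cm roll -89.98 | before roll tx 3.37 ty -4.00 | after roll tx 4.00 ty 3.37
```

```bash
python3 -m crank '[{"tx":1.7,"ty":-2,"tz":-1,"roll":0,"hand":0.2},{"tx":1.7,"ty":-2,"tz":-1,"roll":0,"hand":0.2},{"tx":0,"ty":0,"tz":0,"roll":-8.5,"hand":0.2},{"tx":0,"ty":0,"tz":0,"roll":-8.5,"hand":0.2},{"tx":0,"ty":0,"tz":0,"roll":-8.5,"hand":0.2},{"tx":0,"ty":0,"tz":0,"roll":-8.5,"hand":0.2},{"tx":0,"ty":0,"tz":0,"roll":-8.5,"hand":0.2},{"tx":0,"ty":0,"tz":0,"roll":-8.5,"hand":0.2}]' 
python3 -m crank '[{"tx":0,"ty":0,"tz":0,"roll":-8.5,"hand":0.2},{"tx":0,"ty":0,"tz":0,"roll":-8.5,"hand":0.2},{"tx":0,"ty":0,"tz":0,"roll":-8.5,"hand":0.2},{"tx":0,"ty":0,"tz":0,"roll":-8.5,"hand":0.2},{"tx":0,"ty":0,"tz":0,"roll":-5,"hand":0.2},{"tx":0,"ty":0,"tz":0,"roll":0,"hand":0.2},{"tx":0,"ty":0,"tz":0,"roll":0,"hand":0.2},{"tx":0,"ty":0,"tz":0,"roll":0,"hand":0.2}]'
python3 - <<'E'
from meas import *
np.set_printoptions(precision=4,suppress=True)
I,P=grab('wrist','w12.png');S=[]
for X,r in(((.554,-.229,.027),19),((.5371,-.3358,.027),19),((.599,-.285,.027),19),((.492,-.28,.027),19)):
    q=proj(P,np.array(X)); c=circ(I,*q,r); print(q,c,onz(P,*c[:2],X[2]) if c else '')
    if c:S.append(onz(P,*c[:2],X[2])[:2])
S=np.array(S)
if len(S)==4: c=S.mean(0);u=(S[0]+S[2]-S[1]-S[3]);print('centre',c,'yaw',np.degrees(np.arctan2(u[1],u[0])))
E
python3 to.py 0.5455 -0.282 0.01 39
```

```text
time: 27.25
tool_pos: [0.5443, -0.2813, 0.1125]
tool_rot: [-0.0, 1.0, 0.003, -0.0]
contact_force: [-0.3, 0.6, -0.6]
grip_width: 0.0689
time: 28.05
tool_pos: [0.5445, -0.2815, 0.1129]
tool_rot: [-0.0, 0.943, 0.333, -0.0]
contact_force: [-0.2, -0.4, 0.4]
grip_width: 0.0685
[271.2184 139.0633] (np.float32(271.25), np.float32(138.25), np.float32(18.9)) [ 0.5545 -0.2287  0.027 ]
[362.2481 235.947 ] (np.float32(362.0), np.float32(236.0), np.float32(18.2)) [ 0.5369 -0.3357  0.027 ]
[365.8034 139.3158] (np.float32(365.5), np.float32(139.75), np.float32(19.75)) [ 0.5986 -0.285   0.027 ]
[275.9524 235.9451] (np.float32(275.75), np.float32(236.5), np.float32(18.0)) [ 0.4915 -0.2802  0.027 ]
centre [ 0.5454 -0.2824] yaw 39.325820873214695
t 28.10 pos [ 0.5446 -0.2815  0.113 ] psi 38.92 F [-0.1  0.2  0.5] w 0.0687 j6 0.31
tz 10.30 cm roll -0.08 | before roll tx 0.04 ty 0.10 | after roll tx 0.04 ty 0.10
```

View pics/w12.png

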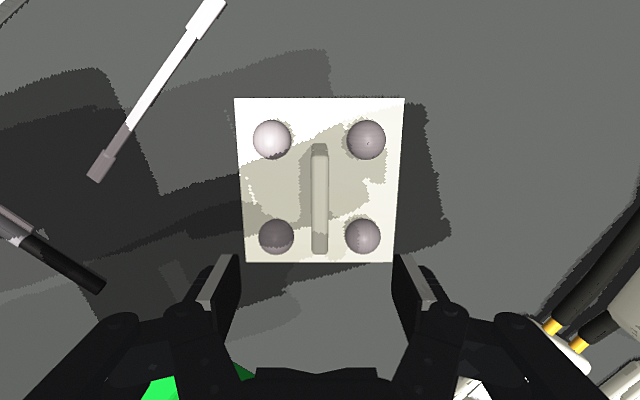

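w12: all four balls are seated, at (271,138), (366,140), (276,236) and (362,236). The handle bar runs vertically at column 319, between the jaws. Centre (0.5454,-0.2824), yaw 39.3°. Descending over the handle.

```bash
python3 - <<'E'
from h import *
import pickle
P2=pickle.load(open('w2.pkl','rb'));P=vision.camera_params('wrist')
print('bar far end',tri((P2,360,113),(P,319,150)),'near end',tri((P2,414,153),(P,319,250)))
E
python3 -m crank '[{"tx":0,"ty":0.12,"tz":1,"roll":-0.3,"hand":0.2},{"tx":0,"ty":0,"tz":2,"roll":0,"hand":0.2},{"tx":0,"ty":0,"tz":2,"roll":0,"hand":0.2},{"tx":0,"ty":0,"tz":2,"roll":0,"hand":0.2},{"tx":0,"ty":0,"tz":2,"roll":0,"hand":0.2},{"tx":0,"ty":0,"tz":1,"roll":0,"hand":0.2},{"tx":0,"ty":0,"tz":0.7,"roll":0,"hand":0.2},{"tx":0,"ty":0,"tz":0,"roll":0,"hand":0.2}]' 
python3 -m crank '[{"tx":0,"ty":0,"tz":0,"roll":0,"hand":0.4},{"tx":0,"ty":0,"tz":0,"roll":0,"hand":0.5},{"tx":0,"ty":0,"tz":0,"roll":0,"hand":0.6},{"tx":0,"ty":0,"tz":0,"roll":0,"hand":0.7},{"tx":0,"ty":0,"tz":0,"roll":0,"hand":0.75},{"tx":0,"ty":0,"tz":0,"roll":0,"hand":0.8},{"tx":0,"ty":0,"tz":0,"roll":0,"hand":0.85},{"tx":0,"ty":0,"tz":0,"roll":0,"hand":0.9}]' 
python3 to.py 0.5454 -0.2824 0.006 39.2
```

```text
bar far end (array([ 0.57580153, -0.2587944 ,  0.06425685]), [0.0008457932767633235, 0.0008457932767631452]) near end (array([ 0.5206344 , -0.30194593,  0.06954843]), [0.0004337214288481793, 0.0004337214288481933])
time: 28.9
tool_pos: [0.5451, -0.2823, 0.0054]
tool_rot: [-0.0, 0.942, 0.336, -0.0]
contact_force: [-0.4, 0.6, 0.4]
grip_width: 0.0684
time: 29.7
tool_pos: [0.5458, -0.2828, 0.0064]
tool_rot: [0.001, 0.942, 0.336, 0.0]
contact_force: [2.3, -2.0, 2.1]
grip_width: 0.0113
t 29.70 pos [ 0.5458 -0.2828  0.0064] psi 39.31 F [ 2.3 -2.   2.1] w 0.0113 j6 0.30
tz 0.04 cm roll 0.11 | before roll tx -0.01 ty -0.06 | after roll tx -0.01 ty -0.06
```

```bash
python3 -m crank '[{"tx":0,"ty":0,"tz":0,"roll":0,"hand":1},{"tx":0,"ty":0,"tz":0,"roll":0,"hand":1},{"tx":0,"ty":0,"tz":0,"roll":0,"hand":1},{"tx":0,"ty":0,"tz":0,"roll":0,"hand":1},{"tx":0,"ty":0,"tz":0,"roll":0,"hand":1},{"tx":0,"ty":0,"tz":-0.1,"roll":0,"hand":1},{"tx":0,"ty":0,"tz":-0.3,"roll":0,"hand":1},{"tx":0,"ty":0,"tz":-0.5,"roll":0,"hand":1}]' 
python3 -m crank '[{"tx":0,"ty":0,"tz":-0.7,"roll":0,"hand":1},{"tx":0,"ty":0,"tz":-0.9,"roll":0,"hand":1},{"tx":0,"ty":0,"tz":-0.9,"roll":0,"hand":1},{"tx":0,"ty":0,"tz":-0.7,"roll":0,"hand":1},{"tx":0,"ty":0,"tz":-0.4,"roll":0,"hand":1},{"tx":0,"ty":0,"tz":-0.2,"roll":0,"hand":1},{"tx":0,"ty":0,"tz":0,"roll":0,"hand":1},{"tx":0,"ty":0,"tz":0,"roll":0,"hand":1}]'
python3 - <<'E'
from h import *
print(sense()['ft_torque'].round(2));I,P=grab('wrist','w13.png');s=cv2.imread('pics/w12.png')
d,_=grab('scene','scene3.png');f,D=grab('side','side3.png')
# blower grille: dark disc on the side view
g=cv2.cvtColor(f,cv2.COLOR_RGB2GRAY)[85:175,165:240]
m=cv2.morphologyEx((g<85).astype(np.uint8),cv2.MORPH_CLOSE,np.ones((3,3)))
for c in cv2.findContours(m,0,2)[0]:
    if cv2.contourArea(c)>150: e=cv2.fitEllipse(c);print(e,onz(D,e[0][0]+165,e[0][1]+85,.13))
E
python3 to.py 0.42 0.346 0.12 39.2
```

```text
time: 30.5
tool_pos: [0.5443, -0.2816, 0.0142]
tool_rot: [-0.001, 0.942, 0.336, -0.001]
contact_force: [0.6, 0.2, -7.3]
grip_width: 0.0112
time: 31.3
tool_pos: [0.5452, -0.2823, 0.0528]
tool_rot: [-0.0, 0.942, 0.336, -0.0]
contact_force: [-0.2, 0.0, -7.3]
grip_width: 0.0111
[-0.03 -0.   -0.  ]
((-4142.841796875, 5162.62109375), (173.45553588867188, 12654.3408203125), 0.0) [-1.49787013 -0.70393495  0.13      ]
((26.12017059326172, 44.55634307861328), (15.166780471801758, 100.64093780517578), 37.07168960571289) [0.39126041 0.55100015 0.13      ]
t 31.45 pos [ 0.5452 -0.2824  0.0527] psi 39.32 F [ 0.4 -0.8 -7.2] w 0.0113 j6 0.30
tz -6.73 cm roll 0.12 | before roll tx 30.13 ty -56.55 | after roll tx 30.01 ty -56.61
```

Run:
```python
from h import *
np.set_printoptions(precision=4,suppress=True)
D=vision.camera_params('side');S=vision.camera_params('scene')
for fn in('side0','side3'):
    g=cv2.cvtColor(cv2.imread(f'pics/{fn}.png'),6)
    for th in(90,110,130):
        x0,y0,x1,y1=180,98,224,165
        m=(g[y0:y1,x0:x1]<th).astype(np.uint8)
        m=cv2.morphologyEx(m,cv2.MORPH_CLOSE,np.ones((5,5)))
        n,l,st,ce=cv2.connectedComponentsWithStats(m)
        k=l[130-y0,205-x0]
        if k:
            c=max(cv2.findContours((l==k).astype(np.uint8),0,2)[0],key=cv2.contourArea);e=cv2.fitEllipse(c)
            print(fn,th,st[k],e,onz(D,e[0][0]+x0,e[0][1]+y0,.13))
# model check: projected outline of a 58 mm disc at guess
for c in((.421,.513),):
    a=np.linspace(0,6.28,5)[:4]
    print([proj(D,np.array([c[0]+.058*np.cos(t),c[1],.13+.058*np.sin(t)])).round(1).tolist() for t in a])
g=cv2.cvtColor(cv2.imread('pics/side3.png'),6)
print(g[100:165:4,178:230:3])
```

```text
side0 90 [   0   17   44   50 1497] ((24.58367919921875, 40.08615493774414), (40.519020080566406, 50.85669708251953), 61.95756912231445) [0.3951 0.4693 0.13  ]
side0 110 [   0    0   44   67 1785] ((35.33393096923828, 34.34024429321289), (47.2047119140625, 70.45987701416016), 50.562255859375) [0.4458 0.4761 0.13  ]
side0 130 [   0    0   44   67 2113] ((43.134517669677734, 34.013824462890625), (62.1767692565918, 83.63660430908203), 62.81353759765625) [0.468  0.4592 0.13  ]
side3 90 [   0    0   44   67 2277] ((31.751018524169922, 39.1963005065918), (50.005958557128906, 97.21695709228516), 33.916133880615234) [0.4174 0.4573 0.13  ]
side3 110 [   0    0   44   67 2301] ((31.642988204956055, 39.09805679321289), (50.88984298706055, 94.52564239501953), 34.41219711303711) [0.4175 0.4581 0.13  ]
side3 130 [   0    0   44   67 2452] ((28.90646743774414, 38.45856475830078), (56.69306564331055, 79.32210540771484), 39.2744255065918) [0.4126 0.4682 0.13  ]
[[217.1, 125.3], [202.1, 116.7], [190.2, 136.4], [205.5, 144.3]]
[[170 169 178 233 255 255 254 254 254 255 255  50  12  45  89  92  86  52]
 
[... 499 characters left out ...]
 41  43  41  33  21  20]
 [ 92 150 129  32  13  37  86  93  85  49  40  41  41  41  34  21  22  22]
 [ 10 128 177  54  68  88  92  86  51  41  42  41  42  34  21  24  22  21]
 [ 69  30  75  79  89  92  85  52  41  41  41  42  33  22  22  22  22  23]
 [ 29  11  43  81  92  85  50  41  41  41  41  32  35  25  24  22  21  23]
 [ 12  43  87  92  84  50  41  41  42  41  33  22  23  19  22  23  22  22]
 [ 47  85  91  85  50  41  41  41  41  33  22  21  23  21  21  22  21  30]
 [ 85  91  84  51  42  41  41  43  33  22  22  21  23  23  22  22  22  21]
 [ 92  85  49  41  41  40  41  32  22  22  22  21  23  23  22  22  21  32]
 [ 83  50  41  42  41  41  32  26  32  22  22  21  22  22  22  22  31  40]]
```

Run:
```python
from h import *
np.set_printoptions(precision=4,suppress=True)
S=vision.camera_params('scene');g=cv2.cvtColor(cv2.imread('pics/scene3.png'),6).astype(float)
print(g[186:236:4,480:526:2].astype(int))
F=[];B=[]
for r in range(192,222,2):
    row=g[r]; 
    L=next(c for c in range(505,480,-1) if row[c]<200); F.append(onz(S,L+(200-row[L])/(row[L+1]-row[L]),r,.225)[:2])
    L=next(c for c in range(505,530) if row[c]<150); B.append(onz(S,L-1+(row[L-1]-150)/(row[L-1]-row[L]),r,.225)[:2])
F=np.array(F);B=np.array(B)
for q in(F,B):
    p=np.polyfit(q[:,0],q[:,1],1);print('y at x=.42',np.polyval(p,.42),'slope deg',np.degrees(np.arctan(p[0])),'resid',np.std(q[:,1]-np.polyval(p,q[:,0])))
for c in(500,505,510):
    col=g[:,c];r0=next(r for r in range(205,170,-1) if col[r]<170);r1=next(r for r in range(205,240) if col[r]<200)
    print(c,onz(S,c,r0+.5,.225)[:2],onz(S,c,r1-.5,.225)[:2])
```

```text
[[ 89  90  89  88  89  89  89 105 146 154 136 117 102  95  92  91  90  91
   90  91  90  90  91]
 [ 89  89  89  91  91  90  94 157 203 213 213 213 211 209 203 193 181 163
  140 120  97  92  91]
 [ 90  91  90  91  91  90 103 176 209 214 214 214 214 213 213 213 213 213
  213 210 184 102  92]
 [ 91  90  91  92  91  88 124 188 211 213 214 213 213 213 213 213 213 213
  213 210 182 103  93]
 [ 92  92  91  84  72  86 146 195 210 214 214 213 213 213 214 213 213 213
  213 207 152  95  93]
 [ 92  90  82 101 118 100 169 205 213 213 214 214 214 214 213 213 213 214
  213 206 148  95  93]
 [ 93  86  75  89  84 115 181 206 213 214 213 214 214 214 214 214 214 213
  213 196 122  95  95]
 [ 88  86  89  96  91 136 194 212 213 213 213 213 214 214 214 214 214 213
  212 192 111  96  95]
 [ 79  73  99 113  96 159 201 213 214 214 214 214 214 214 213 214 214 213
  211 171 103  96  96]
 [ 70  75  94  88 103 170 203 209 212 213 213 213 214 213 213 213 213 213
  208 156  98  97  97]
 [ 86  80  77  87  94 106 126 144 160 174 185 194 202 206 209 211 212 213
  201 138  98  97  98]
 [ 77  78  79  93  99 103 104 104 105 105 106 106 110 118 131 147 161 172
  160 108  97  98  98]
 [ 71  74  92 100 104 105 105 105 105 105 105 105 105 105 105 105 105 103
   99  98  98  98  98]]
y at x=.42 0.519230063155583 slope deg 2.90510056012437 resid 0.00043726871782610144
y at x=.42 0.5947293797264533 slope deg 3.710799710258775 resid 0.0008735190273123038
500 [0.3483 0.5262] [0.4909 0.5484]
505 [0.3467 0.5413] [0.4893 0.5627]
510 [0.349 0.557] [0.4877 0.5769]
```

Carrier lifted: 7.3 N and no torque, so it hangs level. Blower outlet is about (0.422,0.513), about 3° off square, so the plate goes to (0.432,0.343) with TCP z≈0.120. I'll move in gentle ramps.

```bash
python3 -m crank '[{"tx":0,"ty":0,"tz":-0.4,"roll":0,"hand":1},{"tx":0,"ty":0,"tz":-0.8,"roll":0,"hand":1},{"tx":0,"ty":0,"tz":-1.2,"roll":0,"hand":1},{"tx":0,"ty":0,"tz":-1.5,"roll":0,"hand":1},{"tx":0,"ty":0,"tz":-1.3,"roll":0,"hand":1},{"tx":0,"ty":0,"tz":-0.9,"roll":0,"hand":1},{"tx":0,"ty":0,"tz":-0.5,"roll":0,"hand":1},{"tx":0,"ty":0,"tz":-0.2,"roll":0,"hand":1}]' 
python3 -m crank '[{"tx":0.24,"ty":-0.44,"tz":0,"roll":0,"hand":1},{"tx":0.48,"ty":-0.87,"tz":0,"roll":0,"hand":1},{"tx":0.73,"ty":-1.31,"tz":0,"roll":0,"hand":1},{"tx":0.97,"ty":-1.75,"tz":0,"roll":0,"hand":1},{"tx":1.21,"ty":-2.19,"tz":0,"roll":0,"hand":1},{"tx":1.46,"ty":-2.62,"tz":0,"roll":0,"hand":1},{"tx":1.7,"ty":-3.06,"tz":0,"roll":0,"hand":1},{"tx":1.7,"ty":-3.06,"tz":0,"roll":0,"hand":1}]' 
python3 -m crank '[{"tx":1.7,"ty":-3.06,"tz":0,"roll":0,"hand":1},{"tx":1.7,"ty":-3.06,"tz":0,"roll":0,"hand":1},{"tx":1.7,"ty":-3.06,"tz":0,"roll":0,"hand":1},{"tx":1.7,"ty":-3.06,"tz":0,"roll":0,"hand":1},{"tx":1.7,"ty":-3.06,"tz":0,"roll":0,"hand":1},{"tx":1.7,"ty":-3.06,"tz":0,"roll":0,"hand":1},{"tx":1.7,"ty":-3.06,"tz":0,"roll":0,"hand":1},{"tx":1.7,"ty":-3.06,"tz":0,"roll":0,"hand":1}]' 
python3 -m crank '[{"tx":1.6,"ty":-2.9,"tz":0,"roll":0,"hand":1},{"tx":1.3,"ty":-2.3,"tz":0,"roll":0,"hand":1},{"tx":1,"ty":-1.8,"tz":0,"roll":0,"hand":1},{"tx":0.7,"ty":-1.3,"tz":0,"roll":0,"hand":1},{"tx":0.4,"ty":-0.8,"tz":0,"roll":0,"hand":1},{"tx":0.2,"ty":-0.4,"tz":0,"roll":0,"hand":1},{"tx":0,"ty":0,"tz":0,"roll":0,"hand":1},{"tx":0,"ty":0,"tz":0,"roll":0,"hand":1}]' 
python3 to.py 0.432 0.343 0.1204 39.2
```

```text
time: 32.25
tool_pos: [0.5454, -0.2825, 0.1217]
tool_rot: [0.0, 0.942, 0.336, 0.0]
contact_force: [-0.7, 0.2, -7.3]
grip_width: 0.0116
time: 33.05
tool_pos: [0.513, -0.1077, 0.1211]
tool_rot: [-0.0, 0.942, 0.337, -0.0]
contact_force: [0.9, 0.3, -7.4]
grip_width: 0.0114
time: 33.85
tool_pos: [0.4625, 0.1675, 0.1212]
tool_rot: [0.0, 0.942, 0.337, 0.0]
contact_force: [0.7, -0.3, -7.4]
grip_width: 0.0111
time: 34.65
tool_pos: [0.4443, 0.2712, 0.121]
tool_rot: [0.0, 0.942, 0.336, -0.0]
contact_force: [-0.7, -0.7, -7.1]
grip_width: 0.011
t 34.65 pos [0.4443 0.2712 0.121 ] psi 39.29 F [-0.7 -0.7 -7.1] w 0.0110 j6 1.31
tz 0.06 cm roll 0.09 | before roll tx 3.60 ty -6.34 | after roll tx 3.59 ty -6.34
```

```bash
python3 -m crank '[{"tx":0.2,"ty":-0.35,"tz":0,"roll":0,"hand":1},{"tx":0.45,"ty":-0.8,"tz":0,"roll":0,"hand":1},{"tx":0.7,"ty":-1.2,"tz":0.06,"roll":0,"hand":1},{"tx":0.8,"ty":-1.4,"tz":0,"roll":0,"hand":1},{"tx":0.7,"ty":-1.2,"tz":0,"roll":0,"hand":1},{"tx":0.45,"ty":-0.8,"tz":0,"roll":0,"hand":1},{"tx":0.2,"ty":-0.4,"tz":0,"roll":0,"hand":1},{"tx":0.1,"ty":-0.2,"tz":0,"roll":0,"hand":1}]' 
python3 -m crank '[{"tx":0,"ty":0,"tz":0,"roll":0,"hand":1},{"tx":0,"ty":0,"tz":0,"roll":0,"hand":1},{"tx":0,"ty":0,"tz":0,"roll":0,"hand":1},{"tx":0,"ty":0,"tz":0,"roll":0,"hand":1},{"tx":0,"ty":0,"tz":0,"roll":0,"hand":1},{"tx":0,"ty":0,"tz":0,"roll":0,"hand":1},{"tx":0,"ty":0,"tz":0,"roll":0,"hand":1},{"tx":0,"ty":0,"tz":0,"roll":0,"hand":1}]' 
python3 to.py 0.432 0.343 0.1204 39.2
python3 - <<'E'
from meas import *
np.set_printoptions(precision=4,suppress=True)
s=sense();t=s['tool_pos'];print(s['ft_torque'],s['tool_rot'])
I,P=grab('wrist','w14.png');a,SC=grab('scene','scene4.png');b,D=grab('side','side4.png')
c,si=np.cos(np.radians(39.3)),np.sin(np.radians(39.3));Q=[]
for x,y in((.04,.036),(-.04,-.036),(.04,-.036),(-.04,.036)):
    X=t+[c*x-si*y,si*x+c*y,.0206];q=proj(P,X);r=circ(I,*q,19);print(q,r,onz(P,*r[:2],t[2]+.0206)-X if r else '');
    if r:Q.append(onz(P,*r[:2],t[2]+.0206))
print('carrier centre',np.mean(Q,0))
m=np.zeros((600,800,3),np.uint8);m[:250,:400]=cv2.resize(I,(400,250));m[:300,400:]=cv2.resize(b[70:220,140:340],(400,300));m[300:,:400]=cv2.resize(a[140:290,360:560],(400,300));m[300:,400:]=cv2.resize(a[170:245,410:510],(400,300))
cv2.imwrite('pics/fin.png',m[:,:,::-1])
E
```

```text
time: 35.45
tool_pos: [0.4316, 0.3441, 0.1203]
tool_rot: [0.0, 0.942, 0.337, -0.0]
contact_force: [-0.2, -0.3, -7.4]
grip_width: 0.0114
time: 36.25
tool_pos: [0.4319, 0.3436, 0.1205]
tool_rot: [0.0, 0.942, 0.336, 0.0]
contact_force: [-0.3, 0.4, -7.3]
grip_width: 0.0113
t 36.25 pos [0.4319 0.3436 0.1205] psi 39.31 F [-0.3  0.4 -7.3] w 0.0113 j6 1.44
tz 0.01 cm roll 0.11 | before roll tx -0.03 ty 0.06 | after roll tx -0.03 ty 0.06
[0.013  0.0314 0.0247] [0.     0.9417 0.3364 0.    ]
[240.0075 173.3663] (np.float32(250.0), np.float32(166.75), np.float32(23.6)) [ 0.0055 -0.0017  0.    ]
[384.3967 318.4396] (np.float32(389.0), np.float32(282.0), np.float32(23.325)) [0.018  0.0136 0.    ]
[395.5616 173.5138] (np.float32(397.75), np.float32(163.5), np.float32(23.05)) [0.0041 0.0025 0.    ]
[250.41  318.299] (np.float32(248.25), np.float32(310.25), np.float32(21.4)) [0.0034 0.0039 0.    ]
carrier centre [0.4396 0.3482 0.1411]
```

View pics/fin.png

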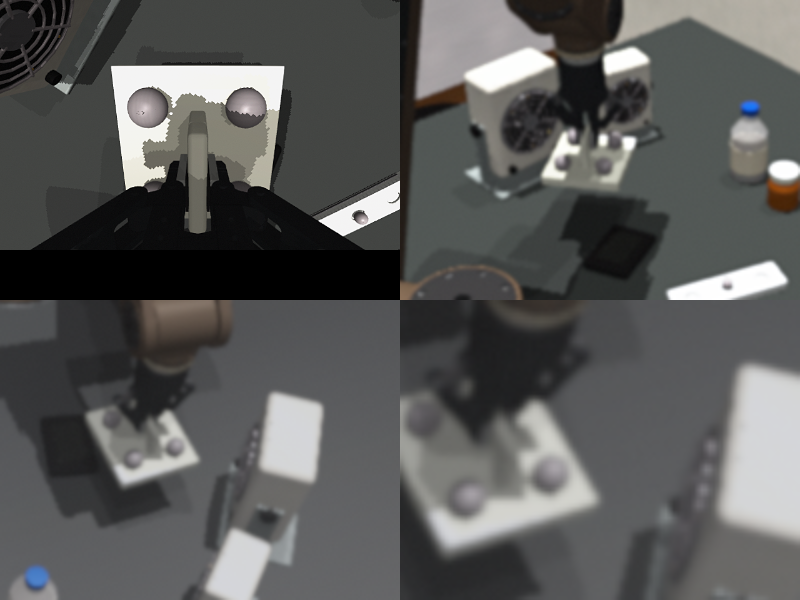

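fin: in the wrist view the front balls are at (237,171) and (392,171), within 3 px of the predicted (240,173) and (396,174). In the side view all four balls sit on the level plate in front of the larger grille at (205,129), with a clear gap to the blower. The small ball is still in the stand. The pose is steady at 7.3 N, so I'm handing in.

```bash
python3 -c "
from h import *
D=vision.camera_params('side');print(onz(D,205,129,.13),sense()['tool_pos'],abs(sense()['joint_vel']).max());print(workorder.sign_off())"
```

```text
[0.43105063 0.52048785 0.13      ] [0.43184701 0.3436669  0.12046587] 0.0028515153627822654
the job is handed in; nothing more can be done
None
```

The job is handed in. Both 30 mm balls from the stand are in the white carrier's empty pockets. The arm is holding the full carrier level and still in front of the larger blower. It took about 36 s of the 66 s allowed.

**Final position:** the plate's middle is at about (0.432, 0.344), with its top face at 0.130 m by the arm's reading and the grasp height. The grille centre I aimed from is at about (0.422, 0.513), with the blower about 3° off square, which puts the plate about 17 cm from it.

**Last checks that passed:**
- Load on the wrist was a steady 7.3 N, with almost no torque at the end, so the carrier hangs level.
- The last pictures show all four balls seated, a clear gap to the blower, and the small ball still in the stand.

**What failed or disagreed:**
- **First grasp:** it closed on air above the ball, because the fingertips stand about 30 mm higher than the reported tool point. The next try gripped too high on the ball. The one after that pressed the fingertips on the stand with about 51 N before I eased off. The ball stayed in its pocket through all of this.
- **Ball positions at the end:** the automatic circle finder was thrown off by shadows and the fingers, with errors of 4–23 mm. I judged the balls by eye instead; the two front ones lie within about 3 px of where they should be.
- **Grille position:** a last rough sighting gave (0.431, 0.520), about 1 cm from my working figure. The true distance may therefore be up to about 18 cm, and the sideways offset up to about 1 cm.

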